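# Turn the finial samples round for the client

### The arm

A 6-joint arm with a two-finger parallel gripper is mounted at the origin on the work surface. World frame = base frame: x ahead of the robot, y to its left, z up, the work surface at z = 0. Lengths are in m, angles in degrees, forces in N, time in s.
With the tool pointing down it reaches from about 0.4 to 0.825 m from the base axis. Payload 7 kg.
Tool frame: the origin (TCP) lies on the front face of the gripper's body, between the roots of the fingers; the fingertips stand 66 mm ahead of it and the grasp point (between the pads) lies 47 mm ahead of it (nose_length is the distance from the TCP to the fingertips, in m); y points along the fingers, z is the direction in which the jaws open and shut, and the axes are right-handed (so a half turn about y gives the same grasp; the last joint's range is limited). The gripper opens to 88 mm and grips with 3 to 60 N. Pads are 19 mm wide; open, the fingers measure 130 mm over their backs; the gripper's body (78 mm by 193 mm) begins 47 mm behind the grasp point.
Start: joints at [-52.076, 20.546, 0.682, 0, -70.136, -16.507], TCP at [0.246, -0.628, 0.292] pointing down, gripper open.
Joint ranges: [-176.03, 176.03], [-82.01, 121.73], [-58.28, 71.71], [-173.87, 95.51], [-174.79, -0.11], [-173.66, 173.66]. Speed limits (degrees/s): [136.94, 136.94, 172.46, 180, 180, 180].

### API

Orientations are given as [roll, pitch, yaw] about the fixed x, y, z axes, in that order (R = Rz(yaw) Ry(pitch) Rx(roll)).
In Python, from plant import get_state, capture, close_job, nose_length gives the robot as it stands.
- The arm moves only by the tool apply_moves, never from a script. Its argument "rows" is a list of rows, each a list of 2 entries, a list of its own where there are three numbers: the shift along the tool's x, y, z in m, then the turn about the tool's y in degrees. In form: [[[tx, ty, tz], yaw], ...]. A call has 1 to 20 rows; each row is the pose to reach, as a shift and turn from the pose commanded when the call began, along the tool's axes at that moment; what a row does not reach only later rows make up. A row lasts 1/8 s, in which the tool goes at most 62.5 mm and 10.7 degrees, less where a joint would pass 70% of its speed; a pose out of reach is approached as far as the arm can. A call with a gripper value outside its range is refused whole. "gripper" is the opening, from 0 (shut) to 1 (fully open), set as the call begins (left out, the last holds). The fingers move at their own pace and stop on an object; "grip_force" is the grip in N (left out, the last holds). Time passes only in rows, so rows that repeat a pose let the fingers close. It gives the time, the measured TCP pose, the force and the opening at its end, in the units of the state.
- get_state(): the state, without advancing time (a new reading comes with each control period).
- capture(name): name is "scene" or "top"; returns a dict with "pixels" (420x560x3 uint8, blue, green, red), "z_map" (420x560 float32, m along the optical axis (not along the pixel's ray), 0 where there is no reading), "intrinsics" (3x3 intrinsics, pixels), "D" ([k1, k2, p1, p2, k3] as OpenCV has them; the pictures are not rectified), "rvec" (rotation vector, rad) and "tvec" (3), from world to camera coordinates, as OpenCV has them. Camera axes: x right, y down, z forward; pixel columns grow to the right and rows downward; lengths in m; the calibration is good to about 2 mm. A picture is of the moment at which its call begins.
- close_job(): hands the job in, once; it reports no verdict.
The state is a dict: "time_s": time; "joints": joint angles; "qd": joint speeds; "joint_torque": joint torques, N m; "tcp_pos": TCP position; "eef_rot": TCP orientation; "contact_force": force on the tool from outside, world axes, zero at the start; "moment": the same for the moment, N m; "gripper_width": finger opening in m.
Only numpy, scipy, OpenCV 4.12 (cv2) and the standard library are available. Lean on these libraries where they do the work, as an engineer would, in place of code of your own. Each camera call takes 0.05 s, during which the arm holds its last target.

### The job

Move the four limestone finial samples from the drying rack to the empty oak viewing rack, one upright in each cell, in the reverse order, so that the client across the bench reads them as you do now: as seen from the robot, the leftmost sample goes to the right end of the viewing rack, the next one beside it, and so on. Set each down gently, flat in its cell, without dropping or toppling any.

Things in the scene. Friction and masses are not known exactly. Their poses are not given: they have to be found in the camera images.
- sample_ball: Loose grey limestone sample, about 0.2 kg: square plinth 40 x 40 mm, 42 mm high, under a 23 mm ball on a short neck (round from above); about 66 mm high in all. Stands in its tray, yaw within 0.15 rad of the drying rack's. Origin: centre of underside; z up, x and y normal to the plinth's sides. Grip the plinth along its x, clear of the neighbours, 30 mm above the underside.
- sample_pyramid: Loose grey limestone sample, about 0.2 kg: square plinth 40 x 40 mm, 42 mm high, under a four-sided pyramid (from above a square with diagonals); about 66 mm high in all. Stands in its tray, yaw within 0.15 rad of the drying rack's. Origin: centre of underside; z up, x and y normal to the plinth's sides. Grip the plinth along its x, clear of the neighbours, 30 mm above the underside.
- sample_ridge: Loose grey limestone sample, about 0.2 kg: square plinth 40 x 40 mm, 42 mm high, under a roof-like ridge, crest along x (from above one line across); about 66 mm high in all. Stands in its tray, yaw within 0.15 rad of the drying rack's. Origin: centre of underside; z up, x and y normal to the plinth's sides. Grip the plinth along its x, clear of the neighbours, 30 mm above the underside.
- sample_cross: Loose grey limestone sample, about 0.2 kg: square plinth 40 x 40 mm, 42 mm high, under an upright-walled cross of two 10 mm bars (from above a plus); about 66 mm high in all. Stands in its tray, yaw within 0.15 rad of the drying rack's. Origin: centre of underside; z up, x and y normal to the plinth's sides. Grip the plinth along its x, clear of the neighbours, 30 mm above the underside.
- tray_ball: Fixed steel drip tray, 66 x 66 mm, on the drying rack, in which the ball sample stands at the start; all four trays look alike. Inside 58 x 58 mm; rim 5 mm above its floor. Origin: centre of underside, 8 mm above the bench; its floor is 12 mm above the bench. Axes as the drying rack's.
- tray_pyramid: Fixed steel drip tray, 66 x 66 mm, on the drying rack, in which the pyramid sample stands at the start; all four trays look alike. Inside 58 x 58 mm; rim 5 mm above its floor. Origin: centre of underside, 8 mm above the bench; its floor is 12 mm above the bench. Axes as the drying rack's.
- tray_ridge: Fixed steel drip tray, 66 x 66 mm, on the drying rack, in which the ridge sample stands at the start; all four trays look alike. Inside 58 x 58 mm; rim 5 mm above its floor. Origin: centre of underside, 8 mm above the bench; its floor is 12 mm above the bench. Axes as the drying rack's.
- tray_cross: Fixed steel drip tray, 66 x 66 mm, on the drying rack, in which the cross sample stands at the start; all four trays look alike. Inside 58 x 58 mm; rim 5 mm above its floor. Origin: centre of underside, 8 mm above the bench; its floor is 12 mm above the bench. Axes as the drying rack's.
- drying_rack: The full rack: fixed aluminium base, 74 x 286 x 8 mm, a dark steel stop (22 mm high) at each end, four trays in a row at y = +105, +35, -35, -105 mm, in an order that changes. Origin: centre of underside, on the bench. +y is its left end seen from the robot (yaw within 0.3 rad of zero). It stands left or right of the robot's midline.
- viewing_rack: The empty rack: fixed oak board, 78 x 288 mm, four cells in a row, centres at x = 0, y = +105, +35, -35, -105 mm; cells 58 x 58 mm inside, floor 12 mm above the bench, rim 5 mm above the floor. Origin: centre of underside, on the bench. +y is its left end seen from the robot (yaw within 0.3 rad of zero). It stands across the midline from the drying rack.
Not all that is in view belongs to the job. Leave any red look-alike of the sample_ridge alone. What is shaped like the sample_cross but purple is not meant.

How it is judged (in metres and radians):
At the end, for the whole second after the job is handed in: Each sample stands in the viewing rack cell that mirrors its place in the drying rack (leftmost to rightmost and so on), within 12 mm of the cell centre along each rack axis, on the cell floor within 4 mm, upright within 0.1 rad, released and at rest (((y of tray_ball in the frame of drying_rack between 0.085 and 0.125 m and y of sample_ball in the frame of viewing_rack between -0.117 and -0.093 m) or (y of tray_ball in the frame of drying_rack between 0.015 and 0.055 m and y of sample_ball in the frame of viewing_rack between -0.047 and -0.023 m) or (y of tray_ball in the frame of drying_rack between -0.055 and -0.015 m and y of sample_ball in the frame of viewing_rack between 0.023 and 0.047 m) or (y of tray_ball in the frame of drying_rack between -0.125 and -0.085 m and y of sample_ball in the frame of viewing_rack between 0.093 and 0.117 m)) and x of sample_ball in the frame of viewing_rack between -0.012 and 0.012 m and z of sample_ball in the frame of viewing_rack between 0.008 and 0.016 m and angle between each of sample_ball, sample_pyramid, sample_ridge, sample_cross's own z axis and vertical below 0.1 rad and linear speed of each of sample_ball, sample_pyramid, sample_ridge, sample_cross below 0.02 m/s and angular speed of each of sample_ball, sample_pyramid, sample_ridge, sample_cross below 0.2 rad/s and contact force between each of sample_ball, sample_pyramid, sample_ridge, sample_cross and the fingers below 0.05 N and ((y of tray_pyramid in the frame of drying_rack between 0.085 and 0.125 m and y of sample_pyramid in the frame of viewing_rack between -0.117 and -0.093 m) or (y of tray_pyramid in the frame of drying_rack between 0.015 and 0.055 m and y of sample_pyramid in the frame of viewing_rack between -0.047 and -0.023 m) or (y of tray_pyramid in the frame of drying_rack between -0.055 and -0.015 m and y of sample_pyramid in the frame of viewing_rack between 0.023 and 0.047 m) or (y of tray_pyramid in the frame of drying_rack between -0.125 and -0.085 m and y of sample_pyramid in the frame of viewing_rack between 0.093 and 0.117 m)) and x of sample_pyramid in the frame of viewing_rack between -0.012 and 0.012 m and z of sample_pyramid in the frame of viewing_rack between 0.008 and 0.016 m and ((y of tray_ridge in the frame of drying_rack between 0.085 and 0.125 m and y of sample_ridge in the frame of viewing_rack between -0.117 and -0.093 m) or (y of tray_ridge in the frame of drying_rack between 0.015 and 0.055 m and y of sample_ridge in the frame of viewing_rack between -0.047 and -0.023 m) or (y of tray_ridge in the frame of drying_rack between -0.055 and -0.015 m and y of sample_ridge in the frame of viewing_rack between 0.023 and 0.047 m) or (y of tray_ridge in the frame of drying_rack between -0.125 and -0.085 m and y of sample_ridge in the frame of viewing_rack between 0.093 and 0.117 m)) and x of sample_ridge in the frame of viewing_rack between -0.012 and 0.012 m and z of sample_ridge in the frame of viewing_rack between 0.008 and 0.016 m and ((y of tray_cross in the frame of drying_rack between 0.085 and 0.125 m and y of sample_cross in the frame of viewing_rack between -0.117 and -0.093 m) or (y of tray_cross in the frame of drying_rack between 0.015 and 0.055 m and y of sample_cross in the frame of viewing_rack between -0.047 and -0.023 m) or (y of tray_cross in the frame of drying_rack between -0.055 and -0.015 m and y of sample_cross in the frame of viewing_rack between 0.023 and 0.047 m) or (y of tray_cross in the frame of drying_rack between -0.125 and -0.085 m and y of sample_cross in the frame of viewing_rack between 0.093 and 0.117 m)) and x of sample_cross in the frame of viewing_rack between -0.012 and 0.012 m and z of sample_cross in the frame of viewing_rack between 0.008 and 0.016 m); the robot touches nothing.
It fails at once if a sample falls over (tilts more than 45 degrees) (angle between any of sample_ball, sample_pyramid, sample_ridge, sample_cross's own z axis and vertical above 0.785 rad).
It fails at once if a sample is dropped or thrown (faster than 0.6 m/s with no finger touching it) ((contact force between sample_ball and the fingers below 0.01 N and linear speed of sample_ball above 0.6 m/s) or (contact force between sample_pyramid and the fingers below 0.01 N and linear speed of sample_pyramid above 0.6 m/s) or (contact force between sample_ridge and the fingers below 0.01 N and linear speed of sample_ridge above 0.6 m/s) or (contact force between sample_cross and the fingers below 0.01 N and linear speed of sample_cross above 0.6 m/s)).
It also fails if it takes over 112 s, if anything falls off the work surface, if the arm or the gripper's body presses on something with over 40 N, if the wrist force passes 120 N, or if a joint passes its speed limit or range.

## Working session

There is one attempt and no reset: what is moved stays moved. The work goes in short steps, Python scripts to look and compute and a tool call to move; the robot and the scene stay as the last step left them, time stands still between calls to the robot, and variables do not carry over. Pictures are saved under pics/ and viewed, and the job is handed in when it is done.

Besides the shell and the picture viewer there is one more tool, called after "Call:" as name(argument=value, ...), one argument or row to a line, values as JSON. apply_moves: Moves the arm, as the interface text tells. Its arguments: {"type":"object","properties":{"rows":{"type":"array"},"gripper":{"type":"number"},"grip_force":{"type":"number"}},"required":["rows"]}

```bash
mkdir -p pics; ls; python3 - <<'E'
from plant import get_state, capture, nose_length
import cv2
print(get_state(), nose_length)
for n in("scene","top"):
    c=capture(n); cv2.imwrite(f"pics/{n}0.png",c["pixels"]); print(n,c["intrinsics"],c["D"],c["rvec"],c["tvec"])
E
```

```text
pics
{'time_s': 0.0, 'joints': array([-5.20764852e+01,  2.05925729e+01,  6.35144835e-01, -2.10018389e-02,
       -7.01360602e+01, -1.65070349e+01]), 'qd': array([ 0.0494435 ,  0.00976793,  0.04090931, -0.02474728, -0.0058599 ,
       -0.0137412 ]), 'joint_torque': array([-7.79694947e-04, -5.82713628e+01,  2.93061000e+01,  6.99689358e+00,
        6.90556102e-03, -1.58776083e-04]), 'tcp_pos': array([ 0.24632861, -0.62804832,  0.2912174 ]), 'eef_rot': array([-8.99047547e+01,  7.63645882e-03,  2.14093340e+01]), 'contact_force': array([-0.94061501, -0.32173471,  0.4070001 ]), 'moment': array([0.00720872, 0.01662433, 0.01832647]), 'gripper_width': 0.08768493427187862} 0.0656
scene [[484.54718629   0.         290.17941691]
 [  0.         484.54718629 211.45000479]
 [  0.           0.           1.        ]] [-0.13969155  0.          0.          0.          0.        ] [ 2.04434231  1.2042118  -0.50069873] [-0.25456287 -0.26811208  1.5655339 ]
top [[411.23135513   0.         281.73963659]
 [  0.         411.23135513 207.9150817 ]
 [  0.           0.           1.        ]] [0.00328777 0.         0.         0.         0.        ] [ 2.15048399 -2.16533216  0.1592577 ] [0.00438877 0.50784632 0.91817726]
```

View pics/scene0.png

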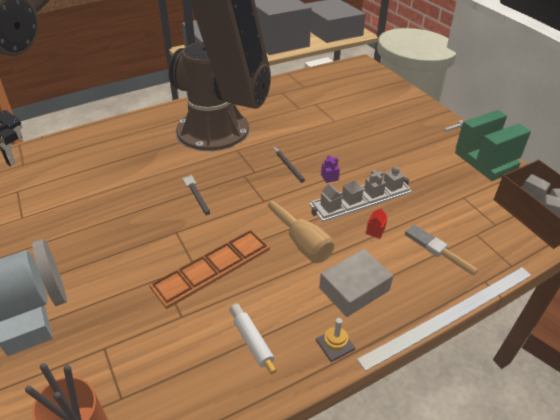

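View pics/top0.png

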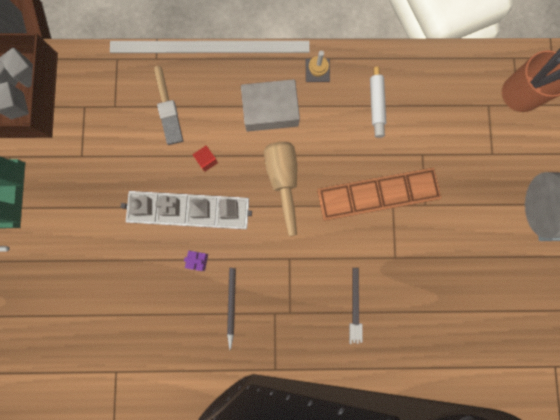

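```bash
cat > h.py <<'E'
from plant import get_state, capture
import cv2, numpy as np
def cam(c):
    R=cv2.Rodrigues(np.array(c["rvec"],float))[0]; return R,np.array(c["tvec"],float).ravel()
def ray(c,uv,z):
    R,t=cam(c); p=cv2.undistortPoints(np.array(uv,float).reshape(-1,1,2),c["intrinsics"],np.array(c["D"])).reshape(-1,2)
    d=np.c_[p,np.ones(len(p))]@R; o=-R.T@t
    s=(z-o[2])/d[:,2]; return o+s[:,None]*d
def cloud(c):
    h,w=c["z_map"].shape; u,v=np.meshgrid(np.arange(w),np.arange(h)); R,t=cam(c)
    p=cv2.undistortPoints(np.stack([u,v],-1).reshape(-1,1,2).astype(float),c["intrinsics"],np.array(c["D"])).reshape(-1,2)
    Z=c["z_map"].reshape(-1,1).astype(float); P=(np.c_[p,np.ones(len(p))]*Z-t)@R
    P[Z[:,0]==0]=np.nan; return P.reshape(h,w,3)
def proj(c,P): return cv2.projectPoints(np.array(P,float).reshape(-1,1,3),np.array(c["rvec"],float),np.array(c["tvec"],float),c["intrinsics"],np.array(c["D"]))[0].reshape(-1,2)
E
python3 - <<'E'
from h import *
c=capture("top"); im=c["pixels"]
a=cv2.resize(im[180:280,110:260],None,fx=5,fy=5,interpolation=cv2.INTER_CUBIC)
cv2.imwrite("pics/zt.png",a)
s=capture("scene"); cv2.imwrite("pics/zs.png",cv2.resize(s["pixels"][150:240,300:420],None,fx=6,fy=6,interpolation=cv2.INTER_CUBIC))
P=cloud(c)
for n,(u,v) in dict(mallet=(282,165),handle=(290,210),red=(205,158),purple=(196,261),block=(270,105),bench=(260,300),viewfloor=(365,196)).items(): print(n,P[v,u].round(4))
print("mallet maxz",np.nanmax(P[140:240,264:298,2]))
hsv=cv2.cvtColor(im,cv2.COLOR_BGR2HSV)
print(hsv[198,365],hsv[300,260],hsv[196,381],hsv[205,131],hsv[226,190],hsv[208,199])
E
```

```text
mallet [6.00e-01 1.00e-04 7.36e-02]
handle [ 0.5005 -0.0176  0.0529]
red [0.622  0.1767 0.054 ]
purple [0.3872 0.1905 0.0648]
block [0.7475 0.0268 0.0575]
bench [0.2967 0.0526 0.0022]
viewfloor [ 0.5384 -0.1984  0.0114]
mallet maxz 0.07842736394434367
[ 11 138 196] [ 14 123 145] [ 12 141 136] [ 18  21 159] [ 13  72 183] [ 15  28 126]
```

View pics/zt.png

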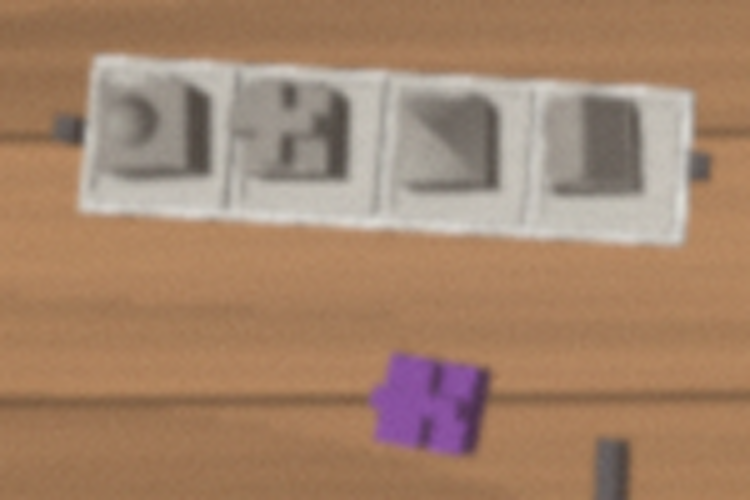

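View pics/zs.png

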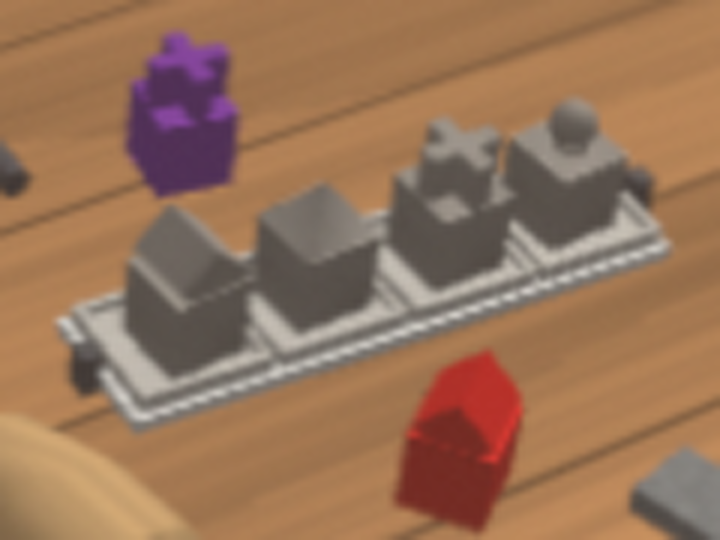

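Left to right in the enlarged top view the samples are ball (139,206), cross (168,206), pyramid (200,209) and ridge (228,209). All four are grey and on the steel trays. The red ridge at (205,158) and the purple cross at (196,261) stand loose on the bench, so they are the look-alikes and I'll leave them alone. Next I'll measure the poses.

```bash
cat > meas.py <<'E'
from h import *
def racks(c):
    im=c["pixels"]; hsv=cv2.cvtColor(im,cv2.COLOR_BGR2HSV); out={}
    P=cloud(c)
    H,S,V=cv2.split(hsv)
    m1=((S<60)&(V>90)).astype(np.uint8); m2=((S>145)&(H<13)&(V>90)).astype(np.uint8)
    for n,m in(("dry",m1),("view",m2)):
        box=np.zeros_like(m); 
        # workspace window
        w=(P[...,0]>.4)&(P[...,0]<.62)&((P[...,1]>.05) if n=="dry" else (P[...,1]<-.04))&(np.abs(P[...,1])<.42)&(P[...,2]<.09)
        m=m*w.astype(np.uint8); m=cv2.morphologyEx(m,cv2.MORPH_CLOSE,np.ones((5,5)))
        cs=cv2.findContours(m,cv2.RETR_EXTERNAL,cv2.CHAIN_APPROX_NONE)[0]; k=max(cs,key=cv2.contourArea)
        q=ray(c,k.reshape(-1,2),.017)[:,:2]
        out[n]=(cv2.minAreaRect((q*1000).astype(np.float32)),k)
    return out
E
python3 - <<'E'
from meas import *
for n in("top","scene"):
    c=capture(n); im=c["pixels"].copy()
    r=racks(c)
    for k,(b,ct) in r.items(): print(n,k,b); cv2.drawContours(im,[ct],-1,(0,255,0),1)
    cv2.imwrite(f"pics/r_{n}.png",im)
# heights histogram over the drying rack, top view
for n in("top","scene"):
    c=capture(n);P=cloud(c);Q=P.reshape(-1,3); 
    k=(Q[:,0]>.4)&(Q[:,0]<.6)&(Q[:,1]>.08)&(Q[:,1]<.4)&(Q[:,2]>.005)&(Q[:,2]<.1)
    print(np.histogram(Q[k,2],np.arange(0,.09,.004)))
E
```

```text
top dry ((507.77301025390625, 226.65823364257812), (303.3990173339844, 75.09402465820312), 86.3310775756836)
top view ((504.1113586425781, -181.7670440673828), (0.0, 0.0), 0.0)
scene dry ((496.97393798828125, 231.1219482421875), (309.439208984375, 128.1710968017578), 86.42455291748047)
scene view ((553.8900146484375, -231.71746826171875), (78.39775848388672, 285.03057861328125), 10.007207870483398)
(array([  0, 229, 602, 708, 597, 120,  52,  39,  46,  33,  66,  69,  63,
       345, 180, 125, 141, 130, 125, 206,  34,   0]), array([0.   , 0.004, 0.008, 0.012, 0.016, 0.02 , 0.024, 0.028, 0.032,
       0.036, 0.04 , 0.044, 0.048, 0.052, 0.056, 0.06 , 0.064, 0.068,
       0.072, 0.076, 0.08 , 0.084, 0.088]))
(array([  0, 165, 294, 378, 296, 141,  94, 129,  99, 104, 126, 104, 126,
       207, 115,  92,  99,  81,  79,  89,  17,   0]), array([0.   , 0.004, 0.008, 0.012, 0.016, 0.02 , 0.024, 0.028, 0.032,
       0.036, 0.04 , 0.044, 0.048, 0.052, 0.056, 0.06 , 0.064, 0.068,
       0.072, 0.076, 0.08 , 0.084, 0.088]))
```

View pics/r_top.png

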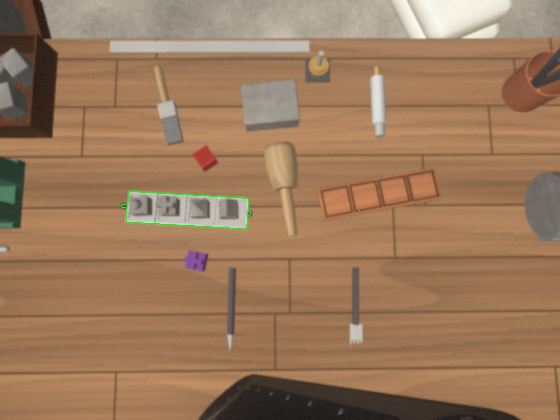

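```bash
python3 - <<'E'
from meas import *
T=capture("top");S=capture("scene")
# viewing rack in top by frame colour
im=T["pixels"];hsv=cv2.cvtColor(im,cv2.COLOR_BGR2HSV)
q=proj(T,[[.554+dx,-.232+dy,.017] for dx in(-.06,.06) for dy in (-.17,.17)])
x0,y0=q.min(0).astype(int);x1,y1=q.max(0).astype(int)
sub=hsv[y0-6:y1+6,x0-4:x1+4].astype(int)
cv2.imwrite("pics/v.png",cv2.resize(im[y0-6:y1+6,x0-4:x1+4],None,fx=5,fy=5))
for s in (140,150,160,170):
    m=((sub[...,1]>s)).astype(np.uint8)
    m=cv2.morphologyEx(m,cv2.MORPH_CLOSE,np.ones((5,5)))
    k=max(cv2.findContours(m,cv2.RETR_EXTERNAL,cv2.CHAIN_APPROX_NONE)[0],key=cv2.contourArea).reshape(-1,2)+[x0-4,y0-6]
    print(s,cv2.minAreaRect((ray(T,k,.017)[:,:2]*1000).astype(np.float32)))
Cs={n:cloud(c).reshape(-1,3) for n,c in(("top",T),("scene",S))}
yaw=np.radians(-3.67);o=np.array([.508,.2267]);R=np.array([[np.cos(yaw),-np.sin(yaw)],[np.sin(yaw),np.cos(yaw)]])
for n,y in zip(("ball","cross","pyr","ridge"),(.105,.035,-.035,-.105)):
  for zr in((.03,.058),(.040,.058)):
    A=[]
    for cn in Cs:
        Q=Cs[cn];L=(Q[:,:2]-o)@R
        k=(abs(L[:,0])<.034)&(abs(L[:,1]-y)<.034)&(Q[:,2]>zr[0])&(Q[:,2]<zr[1])
        l=L[k]*1000; A.append(l)
    for nm,l in zip(list(Cs)+["both"],A+[np.vstack(A)]):
        b=cv2.minAreaRect(l.astype(np.float32)); print(n,zr,nm,len(l),np.round(b[0],1),np.round(b[1],1),round(b[2],1), l.min(0).round(1),l.max(0).round(1))
E
```

```text
140 ((542.3939819335938, -230.33493041992188), (73.79667663574219, 282.0226745605469), 9.923909187316895)Traceback (most recent call last):
  File "<stdin>", line 12, in <module>
ValueError: max() iterable argument is empty
```

View pics/v.png

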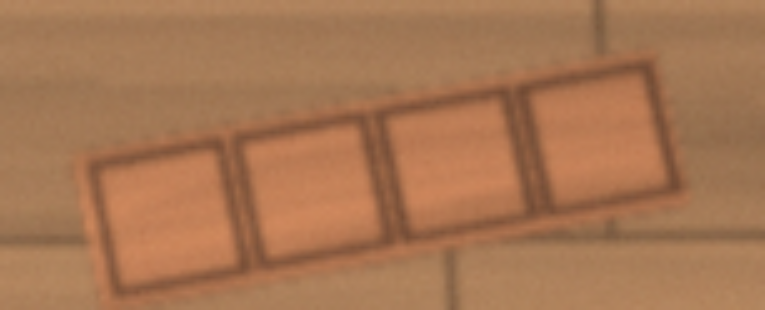

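```bash
python3 - <<'E'
from meas import *
T=capture("top");S=capture("scene")
q=proj(T,[[.554+dx,-.232+dy,.017] for dx in(-.06,.06) for dy in (-.17,.17)])
x0,y0=q.min(0).astype(int)
c=np.array([[78,158],[652,55],[685,190],[110,300]])/5+[x0-4,y0-6]-.4
g=ray(T,c,.017)[:,:2]*1000;print(g.round(1),g.mean(0),[np.linalg.norm(g[i]-g[i-1]).round(1) for i in range(4)])
q=proj(S,[[.546+dx,-.232+dy,.01] for dx in(-.06,.06) for dy in (-.17,.17)])
x1,y1=q.min(0).astype(int)-5;x2,y2=q.max(0).astype(int)+5
im=S["pixels"].copy();print(x1,y1)
cv2.imwrite("pics/vs.png",cv2.resize(im[y1:y2,x1:x2],None,fx=5,fy=5,interpolation=cv2.INTER_CUBIC))
def box(o,yaw,z,hx=39,hy=144):
    a=np.radians(yaw);R=np.array([[np.cos(a),-np.sin(a)],[np.sin(a),np.cos(a)]])
    p=np.array([[hx,hy],[hx,-hy],[-hx,-hy],[-hx,hy]])@R.T+o; return np.c_[p,np.full(4,z*1e3)]/1000
m=g.mean(0)
for cc,n in((T,"bt"),(S,"bs")):
    i2=cv2.resize(cc["pixels"],None,fx=3,fy=3,interpolation=cv2.INTER_CUBIC)
    for o,col in((m,(0,255,0)),((553.9,-231.7),(255,0,0))):
        cv2.polylines(i2,[((proj(cc,box(o,10,.017))+.5)*3).astype(int)],True,col,1)
    w=((proj(cc,box(m,10,.017)).mean(0))*3).astype(int)
    cv2.imwrite(f"pics/{n}.png",i2[w[1]-220:w[1]+220,w[0]-260:w[0]+260])
for n,cc in(("T",T),("S",S)):
    Q=cloud(cc); 
    # bench depth bias
    for uv in proj(cc,[[.45,-.1,0],[.45,-.3,0],[.65,-.2,0],[.40,.1,0],[.62,.3,0]]).astype(int): print(n,uv,Q[uv[1]-2:uv[1]+3,uv[0]-2:uv[0]+3].reshape(-1,3).mean(0).round(4))
E
```

```text
[[ 554.5  -86.3]
 [ 603.2 -363. ]
 [ 537.5 -375. ]
 [ 486.6 -100. ]] [ 545.42678663 -231.05857266] [np.float64(69.3), np.float64(280.9), np.float64(66.8), np.float64(279.6)]
127 220
T [324 233] [ 0.4515 -0.0998  0.0006]
T [407 233] [ 0.4502 -0.298   0.0009]
T [363 151] [ 0.6518 -0.1997  0.0008]
T [239 255] [0.4009 0.1021 0.001 ]
T [157 164] [6.216e-01 3.019e-01 4.000e-04]
S [243 224] [nan nan nan]
S [169 251] [ 0.4467 -0.3005 -0.0009]
S [241 294] [nan nan nan]
S [300 189] [3.967e-01 9.950e-02 1.000e-04]
S [406 213] [nan nan nan]
```

View pics/bt.png

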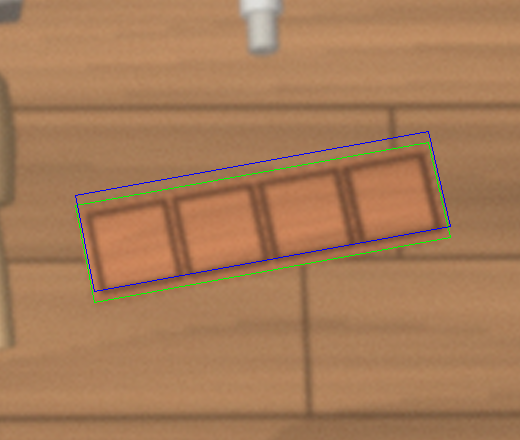

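View pics/bs.png

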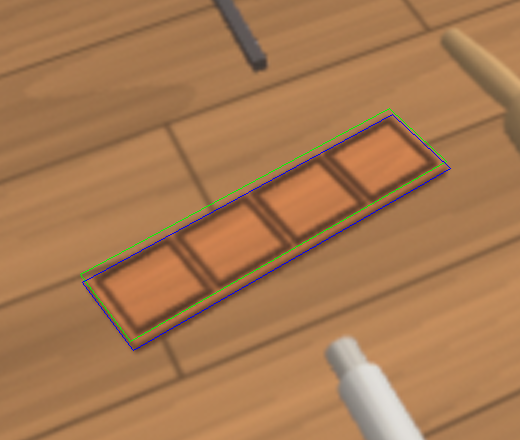

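```bash
python3 - <<'E'
from meas import *
for n in("top","scene"):
    c=capture(n); im=cv2.resize(c["pixels"],None,fx=4,fy=4,interpolation=cv2.INTER_CUBIC); hsv=cv2.cvtColor(im,cv2.COLOR_BGR2HSV)
    q=proj(c,[[.547+dx,-.231+dy,.012] for dx,dy in((.06,.12),(.01,-.185),(-.06,-.12),(-.01,.185))])
    w=np.zeros(im.shape[:2],np.uint8); cv2.fillConvexPoly(w,((q+.5)*4).astype(int),1)
    p99=np.percentile(hsv[...,2][w>0],90)
    m=((hsv[...,0]<13)&(hsv[...,2]>0.9*p99)&(w>0)).astype(np.uint8); m=cv2.morphologyEx(m,cv2.MORPH_OPEN,np.ones((13,13)))
    ks=sorted(cv2.findContours(m,cv2.RETR_EXTERNAL,cv2.CHAIN_APPROX_NONE)[0],key=cv2.contourArea)[-4:]
    C=[]
    for k in ks:
        g=ray(c,(k.reshape(-1,2)+.5)/4-.5,.012)[:,:2]*1000; b=cv2.minAreaRect(g.astype(np.float32)); print(n,np.round(b[0],1),np.round(b[1],1),round(b[2],1)); C.append(b[0])
    C=np.array(C);C=C[np.argsort(-C[:,1])];print(C.mean(0),np.degrees(np.arctan2(C[-1,0]-C[0,0],C[0,1]-C[-1,1])),np.diff(C,axis=0))
    cv2.drawContours(im,ks,-1,(0,255,0),1);a=((q+.5)*4).astype(int);cv2.imwrite(f"pics/c_{n}.png",im[a[:,1].min():a[:,1].max(),a[:,0].min():a[:,0].max()])
E
```

```text
top [ 554.9 -338.1] [54.4 35.3] 89.7
top [ 538.2 -127.9] [57.  35.6] 89.7
top [ 551.8 -267.6] [51.4 54.5] 8.9
top [ 539.5 -198.6] [52.7 55.2] 9.5
[ 546.08161926 -233.03608322] 4.542201302873943 [[  1.36993408 -70.61689758]
 [ 12.21875    -69.02946472]
 [  3.10314941 -70.46481323]]
scene [ 540.2 -125.9] [55.5 33.4] 80.7
scene [ 552.1 -332.9] [58.7 37.1] 80.8
scene [ 538.9 -195.1] [51.4 54. ] 9.9
scene [ 551.3 -264. ] [49.9 54.3] 9.6
[ 545.62489319 -229.46993256] 3.2903343699760015 [[ -1.25598145 -69.11166382]
 [ 12.30670166 -68.97027588]
 [  0.84552002 -68.84381104]]
```

```bash
python3 - <<'E'
from meas import *
T=capture("top");S=capture("scene")
Cs={n:cloud(c).reshape(-1,3) for n,c in(("top",T),("scene",S))}
yaw=np.radians(-3.67);o=np.array([.508,.2267]);R=np.array([[np.cos(yaw),-np.sin(yaw)],[np.sin(yaw),np.cos(yaw)]])
for n,y in zip(("ball","cross","pyr","ridge"),(.105,.035,-.035,-.105)):
    A=[]
    for cn in Cs:
        Q=Cs[cn];L=(Q[:,:2]-o)@R
        k=(abs(L[:,0])<.034)&(abs(L[:,1]-y)<.034)&(Q[:,2]>.03)&(Q[:,2]<.058)
        l=L[k]*1000; A.append(l)
    for nm,l in zip(list(Cs)+["both"],A+[np.vstack(A)]):
        b=cv2.minAreaRect(l.astype(np.float32)); print(n,nm,len(l),np.round(b[0],1),np.round(b[1],1),round(b[2],1), l.min(0).round(1),l.max(0).round(1))
for c,n in((T,"T"),(S,"S")):
    i2=cv2.resize(c["pixels"],None,fx=6,fy=6,interpolation=cv2.INTER_CUBIC)
    def f(b,z,col):
        p=np.array([[b[0],b[1]],[b[0],-b[1]],[-b[0],-b[1]],[-b[0],b[1]]])@R.T+o
        cv2.polylines(i2,[((proj(c,np.c_[p,np.full(4,z)])+.5)*6).astype(int)],True,col,1)
    f((.033,.138),.017,(0,255,0)); f((.037,.143),.008,(255,0,0))
    w=((proj(c,[[o[0],o[1],.03]])[0])*6).astype(int)
    cv2.imwrite(f"pics/d{n}.png",i2[w[1]-(200 if n=="T" else 250):w[1]+(200 if n=="T" else 250),w[0]-395:w[0]+395])
E
```

```text
ball top 294 [ 0.8 99.8] [40.  41.3] 5.1 [-20.4  77.7] [ 22.1 121.4]
ball scene 233 [  3.3 101.1] [45.6 44.6] 7.3 [-17.4  79.1] [ 28.7 125.4]
ball both 527 [  3.3 101.1] [45.6 44.6] 7.3 [-20.4  77.7] [ 28.7 125.4]
cross top 195 [ 3.6 35.3] [40.  40.5] 2.6 [-17.   14.6] [23.8 56.3]
cross scene 200 [ 5.  34.7] [45.3 45.4] 4.1 [-16.5  11.4] [28.4 57.8]
cross both 395 [ 5.  34.7] [45.3 45.4] 4.1 [-17.   11.4] [28.4 57.8]
pyr top 139 [  2.4 -35.6] [39.8 40.1] 4.1 [-18.7 -56.9] [ 23.6 -14.7]
pyr scene 179 [  6.  -34.9] [42.  38.9] 6.6 [-13.  -55.2] [ 28.4 -13.6]
pyr both 318 [  4.9 -35.3] [45.1 40.7] 4.7 [-18.7 -56.9] [ 28.4 -13.6]
ridge top 66 [  -3.7 -112.6] [28.2 52.8] 50.9 [ -16.3 -124. ] [ 25.7 -85.1]
ridge scene 183 [  17.1 -108.3] [55.5 32.2] 49.1 [ -12.2 -122.9] [ 31.  -77.8]
ridge both 249 [   7.7 -101. ] [45.9 42.4] 6.2 [ -16.3 -124. ] [ 31.  -77.8]
```

View pics/dT.png

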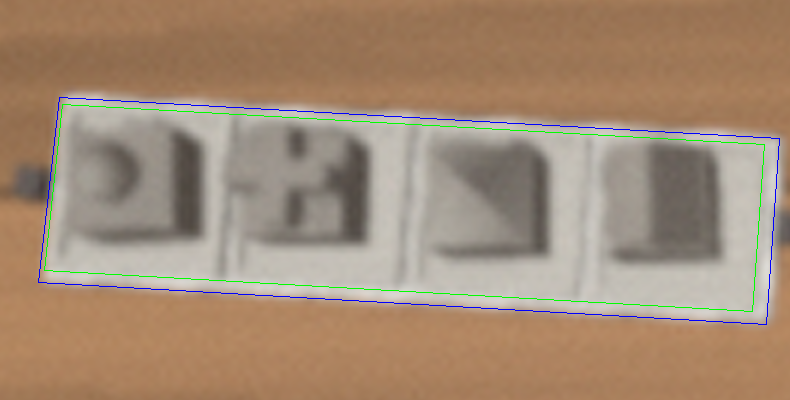

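View pics/dS.png

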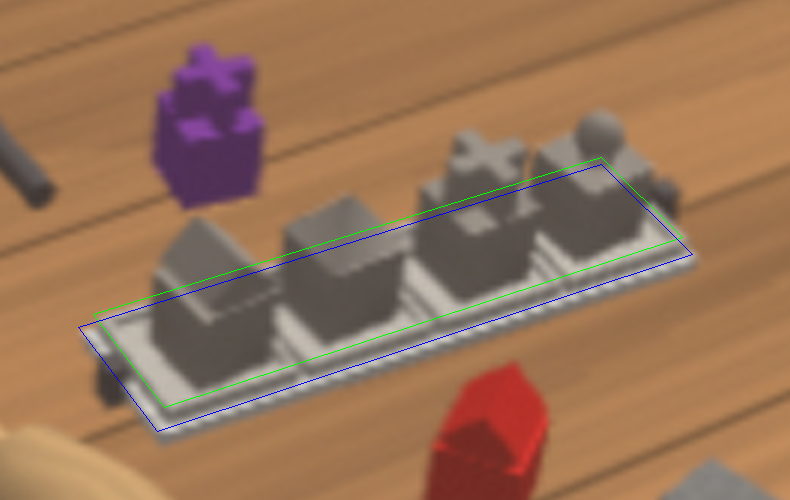

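```bash
cat > go.py <<'E'
import sys
from h import *
s=get_state(); x,y,z,yaw=map(float,sys.argv[1:5])  # mm, deg
p=s["tcp_pos"]*1000; a=np.radians(s["eef_rot"][2]); d=np.array([x,y,z])-p
t=np.array([np.cos(a)*d[0]+np.sin(a)*d[1], -d[2], -np.sin(a)*d[0]+np.cos(a)*d[1]])
print("t",s["time_s"],"tcp",p.round(1),s["eef_rot"].round(2),"F",s["contact_force"].round(1),"w",round(s["gripper_width"],4))
print("shift mm",t.round(1),"turn",round(s["eef_rot"][2]-yaw,2))
E
python3 go.py 505 124 250 92.3
```

```text
t 0.8 tcp [ 246.4 -628.4  292.2] [-90.     0.    21.41] F [-0.7  0.3 -0.3] w 0.0877
shift mm [515.4  42.2 606.1] turn -70.89
```

Call:
apply_moves(
  rows=[
    [[0.02,0,0.024],-3],
    [[0.052,0,0.06],-8],
    [[0.09,0,0.105],-13],
    [[0.13,0,0.15],-18],
    [[0.17,0,0.195],-23],
    [[0.21,0,0.245],-28],
    [[0.25,0,0.29],-34],
    [[0.29,0,0.34],-40],
    [[0.33,0,0.39],-46],
    [[0.37,0,0.435],-52],
    [[0.41,0,0.48],-57],
    [[0.445,0.01,0.525],-62],
    [[0.475,0.02,0.56],-66],
    [[0.498,0.03,0.585],-69],
    [[0.51,0.042,0.6],-70.9],
    [[0.515,0.042,0.606],-70.9],
    [[0.515,0.042,0.606],-70.9],
    [[0.515,0.042,0.606],-70.9],
    [[0.515,0.042,0.606],-70.9],
  ],
  gripper=0.8,
  grip_force=25,
)

```text
time_s: 3.18
tcp_pos: [0.5046, 0.1231, 0.2507]
eef_rot: [-90.0, -0.0, 92.3]
contact_force: [-0.2, -0.1, -0.4]
gripper_width: 0.0702
```

```bash
python3 go.py 505 124 89 92.3; python3 - <<'E'
from h import *
c=capture("scene"); cv2.imwrite("pics/s1.png",c["pixels"]); c=capture("top"); cv2.imwrite("pics/t1.png",c["pixels"])
E
```

```text
t 3.175 tcp [504.6 123.1 250.7] [-9.004e+01 -2.000e-02  9.225e+01] F [-0.2 -0.1 -0.4] w 0.0702
shift mm [  0.9 161.7  -0.5] turn -0.05
```

View pics/s1.png

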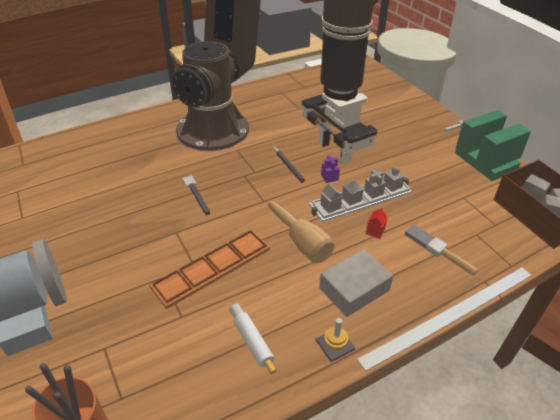

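The picture shows the gripper over the right end of the drying rack at (340,130), jaws front to back, and the ridge sample below it at (331,198). I'll descend and grip.

Call:
apply_moves(
  rows=[
    [[0,0.02,0],0],
    [[0.001,0.05,0],0],
    [[0.001,0.08,0],0],
    [[0.001,0.11,0],0],
    [[0.001,0.135,0],0],
    [[0.001,0.15,0],0],
    [[0.001,0.158,0],0],
    [[0.001,0.162,0],0],
    [[0.001,0.162,0],0],
    [[0.001,0.162,0],0],
  ],
)

```text
time_s: 4.53
tcp_pos: [0.5049, 0.125, 0.0888]
eef_rot: [-90.1, -0.0, 92.3]
contact_force: [0.3, -0.4, -0.3]
gripper_width: 0.0703
```

```bash
python3 go.py 505 124 89 92.3; python3 - <<'E'
from h import *
c=capture("scene"); i=cv2.resize(c["pixels"][100:240,270:430],None,fx=4,fy=4,interpolation=cv2.INTER_CUBIC); cv2.imwrite("pics/s2.png",i)
E
```

```text
t 4.525 tcp [504.9 125.   88.8] [-9.006e+01 -3.000e-02  9.232e+01] F [ 0.3 -0.4 -0.3] w 0.0703
shift mm [-1.  -0.2 -0.1] turn 0.02
```

View pics/s2.png

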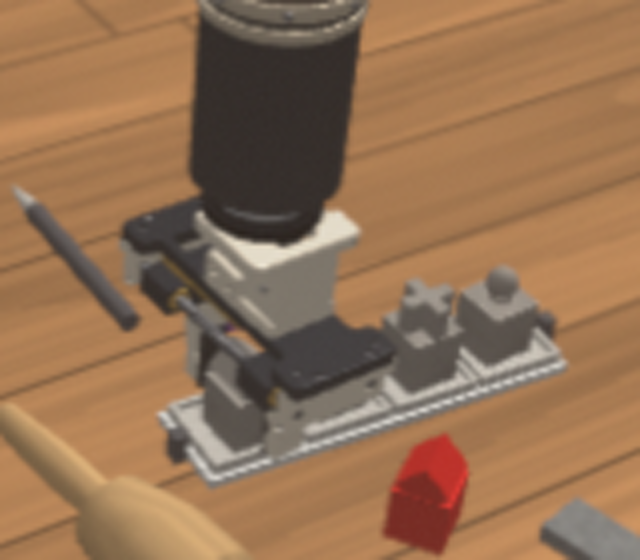

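```bash
python3 - <<'E'
from h import *
c=capture("scene")
i=cv2.resize(c["pixels"],None,fx=4,fy=4,interpolation=cv2.INTER_CUBIC)
pts=[]
for y,col in((115,(255,0,0)),(135,(0,0,255))):
  for z in(.023,.06):
    for x in (540,556):
        q=((proj(c,[[x/1000,y/1000,z]])[0]+.5)*4).astype(int); cv2.circle(i,tuple(int(v) for v in q),3,col,-1)
for dx in(-20,20):
  for dy in(-20,20):
    for z in(.012,.054):
        q=((proj(c,[[(505+dx)/1000,(123.6+dy)/1000,z]])[0]+.5)*4).astype(int); cv2.circle(i,tuple(int(v) for v in q),3,(0,255,0),-1)
cv2.imwrite("pics/s3.png",i[600:960,1080:1500])
c=capture("top"); P=cloud(c); i=cv2.resize(c["pixels"][150:270,130:290],None,fx=5,fy=5,interpolation=cv2.INTER_CUBIC); cv2.imwrite("pics/t3.png",i)
E
```

```text
(no output)
```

View pics/s3.png

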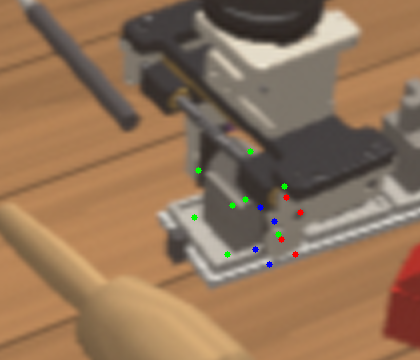

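View pics/t3.png

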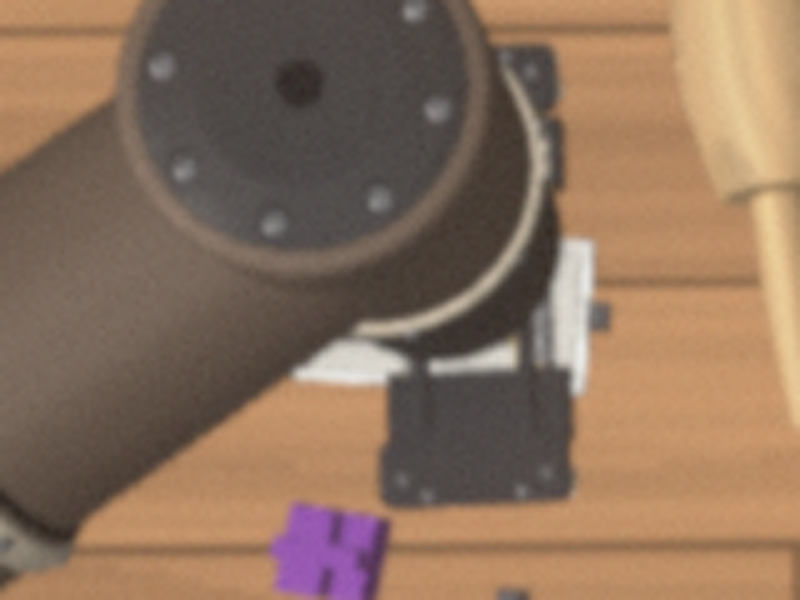

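The finger and the ridge sample both sit about 10 zoomed px right of where the scene camera projects them, so they are aligned with each other. That offset belongs to the scene calibration, so I'll trust the top view more. I'll grip now.

Call:
apply_moves(
  rows=[
    [[0,0,0],0],
    [[0,0,0],0],
    [[0,0,0],0],
    [[0,0,0],0],
    [[0,0,0],0],
    [[0,0,0],0],
  ],
  gripper=0.3,
  grip_force=25,
)

```text
time_s: 5.42
tcp_pos: [0.5047, 0.1249, 0.0882]
eef_rot: [-90.0, -0.0, 92.3]
contact_force: [0.4, -1.1, -0.4]
gripper_width: 0.0397
```

Call:
apply_moves(
  rows=[
    [[0,-0.005,0],0],
    [[0,-0.015,0],0],
    [[0,-0.03,0],0],
    [[0,-0.055,0],0],
    [[0,-0.08,0],0],
    [[0,-0.1,0],0],
    [[0,-0.111,0],0],
    [[0,-0.111,0],0],
    [[0,-0.111,0],0],
  ],
)

```text
time_s: 6.55
tcp_pos: [0.5041, 0.1246, 0.1985]
eef_rot: [-89.9, 0.0, 92.3]
contact_force: [-0.5, -0.6, -2.3]
gripper_width: 0.04
```

```bash
python3 go.py 527.5 -129.7 200 100; python3 - <<'E'
from h import *
c=capture("scene"); i=cv2.resize(c["pixels"][60:240,270:430],None,fx=4,fy=4,interpolation=cv2.INTER_CUBIC)
for dx in(-20,20):
  for dy in(-20,20):
    for z in(.123,.165):
        q=((proj(c,[[(504.7+dx)/1000,(124.9+dy)/1000,z]])[0]-[270,60]+.5)*4).astype(int); cv2.circle(i,tuple(int(v) for v in q),3,(0,255,0),-1)
cv2.imwrite("pics/s4.png",i[:600])
E
```

```text
t 6.55 tcp [504.1 124.6 198.5] [-8.994e+01  2.000e-02  9.230e+01] F [-0.5 -0.6 -2.3] w 0.04
shift mm [-255.    -1.5  -13.2] turn -7.7
```

View pics/s4.png

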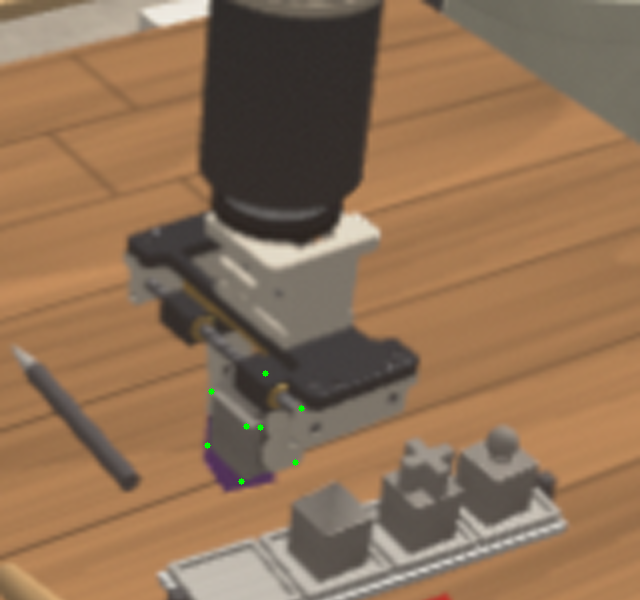

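The ridge is held straight, with the purple cross visible behind it. I'll carry it to the left cell.

Call:
apply_moves(
  rows=[
    [[-0.005,-0.001,0],-0.3],
    [[-0.018,-0.0015,-0.001],-0.6],
    [[-0.04,-0.0015,-0.002],-1.2],
    [[-0.065,-0.0015,-0.003],-2],
    [[-0.09,-0.0015,-0.005],-3],
    [[-0.12,-0.0015,-0.006],-4],
    [[-0.15,-0.0015,-0.008],-5],
    [[-0.18,-0.0015,-0.01],-6],
    [[-0.205,-0.0015,-0.011],-7],
    [[-0.228,-0.0015,-0.012],-7.7],
    [[-0.244,-0.0015,-0.013],-7.7],
    [[-0.252,-0.0015,-0.013],-7.7],
    [[-0.255,-0.0015,-0.013],-7.7],
    [[-0.255,-0.0015,-0.013],-7.7],
    [[-0.255,-0.0015,-0.013],-7.7],
  ],
)

```text
time_s: 8.48
tcp_pos: [0.5279, -0.129, 0.2007]
eef_rot: [-90.0, -0.0, 100.1]
contact_force: [0.3, 0.0, -2.4]
gripper_width: 0.0399
```

```bash
python3 go.py 527.5 -129.7 100 100
```

```text
t 8.475 tcp [ 527.9 -129.   200.7] [-90.01  -0.   100.05] F [ 0.3  0.  -2.4] w 0.0399
shift mm [ -0.7 100.7   0.5] turn 0.05
```

Lower it to 11 mm above the set-down height and look.

Call:
apply_moves(
  rows=[
    [[0,0.01,0],0],
    [[0,0.03,0],0],
    [[-0.001,0.055,0],0],
    [[-0.001,0.08,0],0],
    [[-0.001,0.095,0],0],
    [[-0.001,0.1,0],0],
    [[-0.001,0.1,0],0],
    [[-0.001,0.1,0],0],
  ],
)

```text
time_s: 9.48
tcp_pos: [0.5286, -0.1304, 0.1015]
eef_rot: [-90.1, 0.0, 100.0]
contact_force: [0.3, -0.8, -3.1]
gripper_width: 0.0399
```

```bash
python3 go.py 527.5 -129.7 89 100; python3 - <<'E'
from h import *
c=capture("scene"); i=cv2.resize(c["pixels"][150:310,140:300],None,fx=4,fy=4,interpolation=cv2.INTER_CUBIC);cv2.imwrite("pics/s5.png",i[:600])
c=capture("top"); i=cv2.resize(c["pixels"][150:240,300:460],None,fx=5,fy=5,interpolation=cv2.INTER_CUBIC);cv2.imwrite("pics/t5.png",i[:600])
E
```

```text
t 9.475 tcp [ 528.6 -130.4  101.5] [-9.0080e+01  1.0000e-02  1.0003e+02] F [ 0.3 -0.8 -3.1] w 0.0399
shift mm [ 0.9 12.5  1. ] turn 0.03
```

View pics/s5.png

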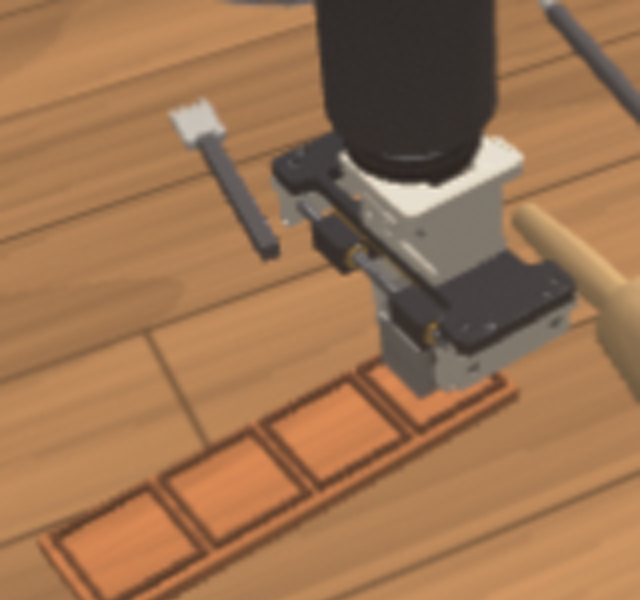

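View pics/t5.png

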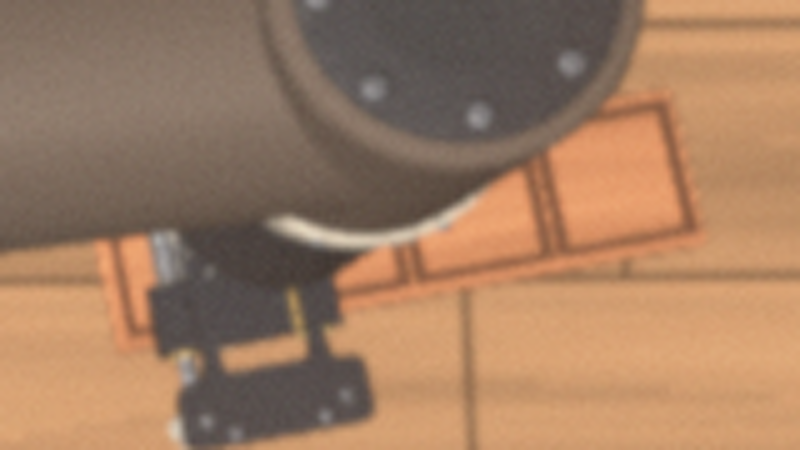

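The ridge's lower near corner at zoomed (425,395) will land about where a centred sample's corner should be, (421,411). I'll set it down.

Call:
apply_moves(
  rows=[
    [[0.001,0.004,0.001],0],
    [[0.001,0.008,0.001],0],
    [[0.001,0.0105,0.001],0],
    [[0.001,0.0115,0.001],0],
    [[0.001,0.0125,0.001],0],
    [[0.001,0.0125,0.001],0],
    [[0.001,0.0125,0.001],0],
    [[0.001,0.0125,0.001],0],
  ],
)

```text
time_s: 10.58
tcp_pos: [0.527, -0.1296, 0.0882]
eef_rot: [-90.0, 0.0, 100.0]
contact_force: [0.2, 0.1, -1.7]
gripper_width: 0.0397
```

Call:
apply_moves(
  rows=[
    [[0,0,0],0],
    [[0,0,0],0],
    [[0,0,0],0],
    [[0,0,0],0],
    [[0,0,0],0],
  ],
  gripper=0.7,
)

```text
time_s: 11.2
tcp_pos: [0.5269, -0.1296, 0.0882]
eef_rot: [-90.0, 0.0, 100.0]
contact_force: [-1.5, 0.3, -0.4]
gripper_width: 0.0613
```

Call:
apply_moves(
  rows=[
    [[0,-0.01,0],0],
    [[0,-0.03,0],0],
    [[0,-0.055,0],0],
    [[0,-0.08,0],0],
    [[0,-0.1,0],0],
    [[0,-0.111,0],0],
    [[0,-0.111,0],0],
  ],
)

```text
time_s: 12.08
tcp_pos: [0.5272, -0.1296, 0.2]
eef_rot: [-90.1, 0.0, 100.0]
contact_force: [0.7, -0.6, -0.2]
gripper_width: 0.0615
```

```bash
python3 go.py 508.5 192.3 200 90.4; python3 - <<'E'
from h import *
c=capture("scene"); i=cv2.resize(c["pixels"][200:310,140:300],None,fx=4,fy=4,interpolation=cv2.INTER_CUBIC);cv2.imwrite("pics/s6.png",i[:600])
P=cloud(c).reshape(-1,3); a=np.radians(10);R=np.array([[np.cos(a),-np.sin(a)],[np.sin(a),np.cos(a)]])
L=(P[:,:2]-[.5457,-.2331])@R*1000;k=(abs(L[:,0])<34)&(abs(L[:,1]-105)<34)&(P[:,2]>.03)&(P[:,2]<.058);print(cv2.minAreaRect(L[k].astype(np.float32)),L[k].min(0),L[k].max(0))
E
```

```text
t 12.075 tcp [ 527.2 -129.6  200. ] [-9.0100e+01  1.0000e-02  1.0002e+02] F [ 0.7 -0.6 -0.2] w 0.0615
shift mm [320.2   0.  -37.6] turn 9.62
((9.940115928649902, 96.89383697509766), (54.520103454589844, 33.19696807861328), 43.986000061035156) [-19.47573795  85.02194282] [ 24.66784982 126.80809786]
```

View pics/s6.png

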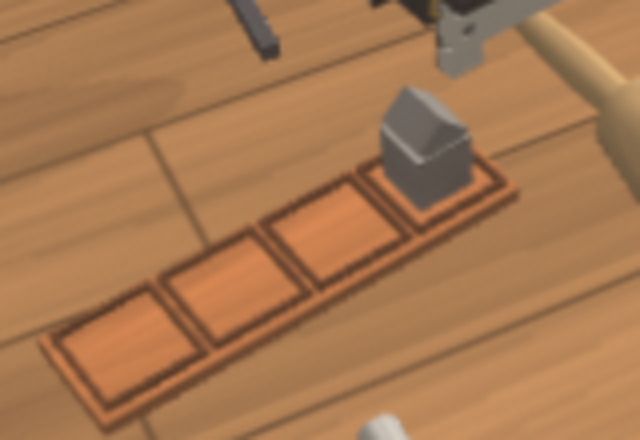

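The ridge stands centred in the left cell at zoomed (425,150). Next is the pyramid.

Call:
apply_moves(
  rows=[
    [[0.015,0,-0.002],0.5],
    [[0.045,0,-0.005],1.5],
    [[0.09,0,-0.01],3],
    [[0.135,0,-0.016],4],
    [[0.18,0,-0.021],5.5],
    [[0.225,0,-0.026],7],
    [[0.265,0,-0.031],8.5],
    [[0.295,0,-0.035],9.6],
    [[0.312,0,-0.037],9.6],
    [[0.32,0,-0.0375],9.6],
    [[0.32,0,-0.0375],9.6],
    [[0.32,0,-0.0375],9.6],
  ],
  gripper=0.8,
)

```text
time_s: 13.62
tcp_pos: [0.5081, 0.1912, 0.1991]
eef_rot: [-90.0, 0.0, 90.4]
contact_force: [-0.4, 0.1, -0.4]
gripper_width: 0.07
```

```bash
python3 go.py 508.5 191.8 88.5 90.4
```

```text
t 13.625 tcp [508.1 191.2 199.1] [-8.998e+01  1.000e-02  9.038e+01] F [-0.4  0.1 -0.4] w 0.07
shift mm [  0.6 110.6  -0.4] turn -0.02
```

Call:
apply_moves(
  rows=[
    [[0,0.02,0],0],
    [[0,0.045,0],0],
    [[0,0.07,0],0],
    [[0,0.09,0],0],
    [[0,0.104,0],0],
    [[0,0.1105,0],0],
    [[0,0.1105,0],0],
    [[0,0.1105,0],0],
  ],
)

```text
time_s: 14.62
tcp_pos: [0.5085, 0.1923, 0.0893]
eef_rot: [-90.1, -0.0, 90.4]
contact_force: [0.2, -1.1, -1.0]
gripper_width: 0.0699
```

```bash
python3 go.py 508.5 191.8 88.5 90.4; python3 - <<'E'
from h import *
c=capture("scene"); i=cv2.resize(c["pixels"][120:240,270:430],None,fx=4,fy=4,interpolation=cv2.INTER_CUBIC); cv2.imwrite("pics/s7.png",i)
E
```

```text
t 14.625 tcp [508.5 192.3  89.3] [-9.005e+01 -4.000e-02  9.042e+01] F [ 0.2 -1.1 -1. ] w 0.0699
shift mm [-0.5  0.8  0. ] turn 0.02
```

View pics/s7.png

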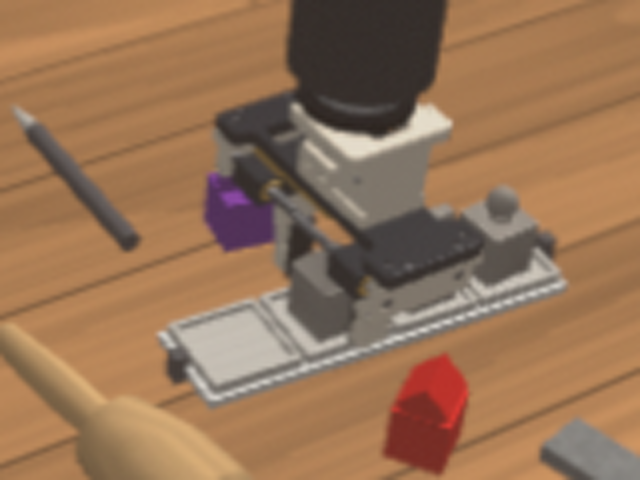

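The picture shows the jaws straddling the pyramid at zoomed (325,290). The purple cross at (235,210) is clear of the gripper. Grip, then lift.

Call:
apply_moves(
  rows=[
    [[0,0.0005,0],0],
    [[0,0.0005,0],0],
    [[0,0.0005,0],0],
    [[0,0.0005,0],0],
    [[0,0.0005,0],0],
    [[0,0.0005,0],0],
  ],
  gripper=0.3,
)

```text
time_s: 15.42
tcp_pos: [0.5082, 0.1921, 0.0882]
eef_rot: [-90.0, -0.0, 90.4]
contact_force: [0.1, 0.7, 2.2]
gripper_width: 0.0399
```

Call:
apply_moves(
  rows=[
    [[0,-0.005,0],0],
    [[0,-0.015,0],0],
    [[0,-0.03,0],0],
    [[0,-0.055,0],0],
    [[0,-0.08,0],0],
    [[0,-0.1,0],0],
    [[0,-0.111,0],0],
    [[0,-0.111,0],0],
  ],
)

```text
time_s: 16.42
tcp_pos: [0.5084, 0.1922, 0.2002]
eef_rot: [-90.1, -0.1, 90.4]
contact_force: [0.0, 0.5, -1.9]
gripper_width: 0.0398
```

```bash
python3 go.py 539.6 -198.6 200 100
```

```text
t 16.425 tcp [508.4 192.2 200.2] [-9.009e+01 -8.000e-02  9.042e+01] F [ 0.   0.5 -1.9] w 0.0398
shift mm [-3.91e+02  2.00e-01 -2.84e+01] turn -9.58
```

Call:
apply_moves(
  rows=[
    [[-0.005,0,0],-0.3],
    [[-0.02,0,-0.001],-0.8],
    [[-0.045,0,-0.003],-1.5],
    [[-0.075,0,-0.005],-2.5],
    [[-0.11,0,-0.008],-3.5],
    [[-0.145,0,-0.01],-4.5],
    [[-0.18,0,-0.013],-5.5],
    [[-0.215,0,-0.015],-6.5],
    [[-0.25,0,-0.018],-7.5],
    [[-0.285,0,-0.02],-8.5],
    [[-0.32,0,-0.023],-9.2],
    [[-0.35,0,-0.025],-9.6],
    [[-0.372,0,-0.027],-9.6],
    [[-0.385,0,-0.028],-9.6],
    [[-0.391,0,-0.0285],-9.6],
    [[-0.391,0,-0.0285],-9.6],
    [[-0.391,0,-0.0285],-9.6],
  ],
)

```text
time_s: 18.55
tcp_pos: [0.5395, -0.1982, 0.1992]
eef_rot: [-90.0, -0.0, 100.1]
contact_force: [0.5, -0.5, -2.5]
gripper_width: 0.0399
```

```bash
python3 go.py 539.6 -198.6 97 100
```

```text
t 18.55 tcp [ 539.5 -198.2  199.2] [-9.0000e+01 -1.0000e-02  1.0005e+02] F [ 0.5 -0.5 -2.5] w 0.0399
shift mm [ -0.4 102.2  -0. ] turn 0.05
```

Call:
apply_moves(
  rows=[
    [[0,0.01,0],0],
    [[0,0.03,0],0],
    [[0,0.055,0],0],
    [[0,0.08,0],0],
    [[0,0.096,0],0],
    [[0,0.101,0],0],
    [[0,0.101,0],0],
    [[0,0.101,0],0],
  ],
)

```text
time_s: 19.55
tcp_pos: [0.5401, -0.1988, 0.099]
eef_rot: [-90.1, 0.0, 100.0]
contact_force: [0.0, -1.3, -1.3]
gripper_width: 0.0394
```

```bash
python3 go.py 539.6 -198.6 88.5 100; python3 - <<'E'
from h import *
c=capture("scene"); i=cv2.resize(c["pixels"][180:310,140:300],None,fx=4,fy=4,interpolation=cv2.INTER_CUBIC);cv2.imwrite("pics/s8.png",i[:600])
E
```

```text
t 19.55 tcp [ 540.1 -198.8   99. ] [-9.0080e+01  2.0000e-02  1.0003e+02] F [ 0.  -1.3 -1.3] w 0.0394
shift mm [ 0.3 10.5  0.4] turn 0.03
```

View pics/s8.png

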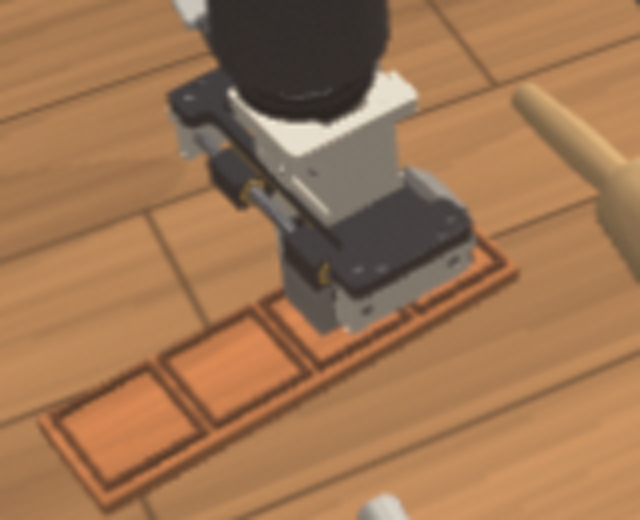

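The pyramid's corner at zoomed (325,333) projects down to about (325,347), and a centred sample would be at (321,351). It is over the cell, so I'll set it down.

Call:
apply_moves(
  rows=[
    [[0,0.004,0],0],
    [[0,0.007,0],0],
    [[0,0.009,0],0],
    [[0,0.01,0],0],
    [[0,0.0105,0],0],
    [[0,0.0105,0],0],
    [[0,0.0105,0],0],
  ],
)

```text
time_s: 20.48
tcp_pos: [0.5393, -0.1988, 0.0883]
eef_rot: [-90.0, 0.0, 100.0]
contact_force: [-3.0, 1.7, 5.7]
gripper_width: 0.0397
```

Contact with the floor is felt, so I'll release.

Call:
apply_moves(
  rows=[
    [[0,0,0],0],
    [[0,0,0],0],
    [[0,0,0],0],
    [[0,0,0],0],
    [[0,0,0],0],
  ],
  gripper=0.7,
)

```text
time_s: 21.1
tcp_pos: [0.5395, -0.1988, 0.0876]
eef_rot: [-90.0, -0.0, 100.0]
contact_force: [-0.7, 0.2, 0.3]
gripper_width: 0.0614
```

Call:
apply_moves(
  rows=[
    [[0,-0.01,0],0],
    [[0,-0.03,0],0],
    [[0,-0.055,0],0],
    [[0,-0.08,0],0],
    [[0,-0.1,0],0],
    [[0,-0.111,0],0],
    [[0,-0.111,0],0],
  ],
)

```text
time_s: 21.98
tcp_pos: [0.5398, -0.1987, 0.1996]
eef_rot: [-90.1, 0.0, 100.0]
contact_force: [0.1, 1.4, -0.6]
gripper_width: 0.0614
```

```bash
python3 go.py 514 261.5 200 89; python3 - <<'E'
from h import *
c=capture("scene"); i=cv2.resize(c["pixels"][200:310,140:300],None,fx=4,fy=4,interpolation=cv2.INTER_CUBIC);cv2.imwrite("pics/s9.png",i[:600])
E
```

```text
t 21.975 tcp [ 539.8 -198.7  199.6] [-9.0100e+01  2.0000e-02  1.0002e+02] F [ 0.1  1.4 -0.6] w 0.0614
shift mm [ 4.577e+02 -4.000e-01 -5.470e+01] turn 11.02
```

View pics/s9.png

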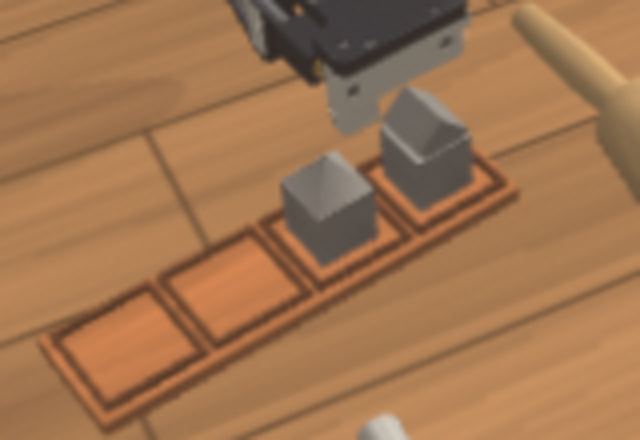

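The pyramid stands flat in the second cell at zoomed (330,210). Next is the cross.

Call:
apply_moves(
  rows=[
    [[0.015,0,-0.002],0.5],
    [[0.045,0,-0.005],1.5],
    [[0.09,0,-0.011],3],
    [[0.135,0,-0.016],4],
    [[0.18,0,-0.021],5],
    [[0.225,0,-0.027],6],
    [[0.27,0,-0.032],7],
    [[0.315,0,-0.038],8],
    [[0.36,0,-0.043],9],
    [[0.4,0,-0.048],10],
    [[0.43,0,-0.051],11],
    [[0.448,0,-0.0535],11],
    [[0.458,0,-0.0545],11],
    [[0.458,0,-0.0545],11],
    [[0.458,0,-0.0545],11],
  ],
  gripper=0.8,
)

```text
time_s: 23.9
tcp_pos: [0.5135, 0.2609, 0.1986]
eef_rot: [-90.0, 0.0, 89.0]
contact_force: [-0.9, 0.1, -0.6]
gripper_width: 0.07
```

```bash
python3 go.py 514 261.5 88.5 89
```

```text
t 23.9 tcp [513.5 260.9 198.6] [-8.998e+01  2.000e-02  8.898e+01] F [-0.9  0.1 -0.6] w 0.07
shift mm [  0.6 110.1  -0.5] turn -0.02
```

Call:
apply_moves(
  rows=[
    [[0,0.02,0],0],
    [[0,0.045,0],0],
    [[0,0.07,0],0],
    [[0,0.09,0],0],
    [[0,0.104,0],0],
    [[0,0.111,0],0],
    [[0,0.111,0],0],
    [[0,0.111,0],0],
  ],
)

```text
time_s: 24.9
tcp_pos: [0.5139, 0.262, 0.0884]
eef_rot: [-90.0, -0.0, 89.0]
contact_force: [0.5, -0.2, 0.3]
gripper_width: 0.0697
```

```bash
python3 go.py 514 261.5 88.5 89; python3 - <<'E'
from h import *
c=capture("scene"); i=cv2.resize(c["pixels"][120:240,290:450],None,fx=4,fy=4,interpolation=cv2.INTER_CUBIC); cv2.imwrite("pics/s10.png",i)
E
```

```text
t 24.9 tcp [513.9 262.   88.4] [-9.005e+01 -4.000e-02  8.902e+01] F [ 0.5 -0.2  0.3] w 0.0697
shift mm [-0.5 -0.1 -0.2] turn 0.02
```

View pics/s10.png

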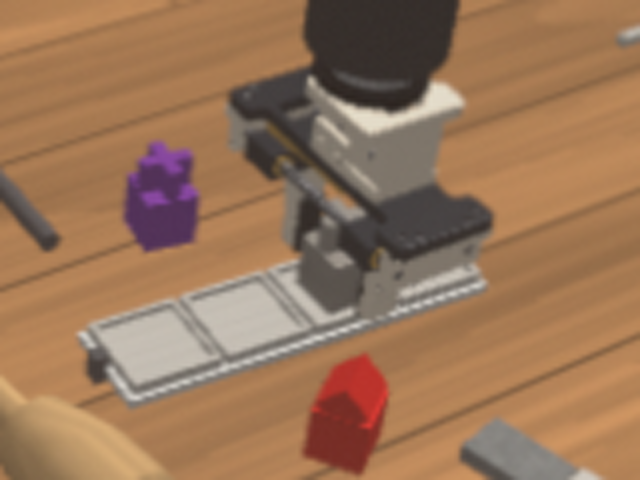

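The jaws straddle the grey cross at zoomed (330,275), clear of the ball.

Call:
apply_moves(
  rows=[
    [[0,0,0],0],
    [[0,0,0],0],
    [[0,0,0],0],
    [[0,0,0],0],
    [[0,0,0],0],
    [[0,0,0],0],
  ],
  gripper=0.3,
)

```text
time_s: 25.7
tcp_pos: [0.5135, 0.2618, 0.0878]
eef_rot: [-90.0, -0.0, 89.0]
contact_force: [-0.6, -0.9, 1.4]
gripper_width: 0.0397
```

Call:
apply_moves(
  rows=[
    [[0,-0.005,0],0],
    [[0,-0.015,0],0],
    [[0,-0.03,0],0],
    [[0,-0.055,0],0],
    [[0,-0.08,0],0],
    [[0,-0.1,0],0],
    [[0,-0.111,0],0],
    [[0,-0.111,0],0],
  ],
)

```text
time_s: 26.7
tcp_pos: [0.5137, 0.262, 0.1997]
eef_rot: [-90.1, -0.1, 89.0]
contact_force: [-0.2, 1.4, -2.6]
gripper_width: 0.0397
```

```bash
python3 go.py 551.8 -267.6 200 100
```

```text
t 26.7 tcp [513.7 262.  199.7] [-9.007e+01 -8.000e-02  8.902e+01] F [-0.2  1.4 -2.6] w 0.0397
shift mm [-5.288e+02 -3.000e-01 -4.720e+01] turn -10.98
```

Call:
apply_moves(
  rows=[
    [[-0.006,0,0],-0.3],
    [[-0.022,0,-0.002],-0.8],
    [[-0.05,0,-0.004],-1.5],
    [[-0.085,0,-0.008],-2.2],
    [[-0.125,0,-0.011],-3],
    [[-0.165,0,-0.015],-4],
    [[-0.205,0,-0.018],-5],
    [[-0.245,0,-0.022],-6],
    [[-0.285,0,-0.025],-7],
    [[-0.325,0,-0.029],-8],
    [[-0.365,0,-0.033],-9],
    [[-0.405,0,-0.036],-10],
    [[-0.44,0,-0.039],-11],
    [[-0.475,0,-0.042],-11],
    [[-0.502,0,-0.045],-11],
    [[-0.52,0,-0.0465],-11],
    [[-0.529,0,-0.047],-11],
    [[-0.529,0,-0.047],-11],
    [[-0.529,0,-0.047],-11],
  ],
)

```text
time_s: 29.08
tcp_pos: [0.5514, -0.2673, 0.1987]
eef_rot: [-90.0, -0.0, 100.1]
contact_force: [0.4, 0.6, -1.7]
gripper_width: 0.0399
```

```bash
python3 go.py 551.8 -267.6 98 100
```

```text
t 29.075 tcp [ 551.4 -267.3  198.7] [-9.0000e+01 -1.0000e-02  1.0005e+02] F [ 0.4  0.6 -1.7] w 0.0399
shift mm [ -0.4 100.7  -0.4] turn 0.05
```

Call:
apply_moves(
  rows=[
    [[0,0.01,0],0],
    [[0,0.03,0],0],
    [[0,0.055,0],0],
    [[0,0.08,0],0],
    [[0,0.095,0],0],
    [[0,0.1,0],0],
    [[0,0.1,0],0],
    [[0,0.1,0],0],
  ],
)

```text
time_s: 30.08
tcp_pos: [0.552, -0.2681, 0.0996]
eef_rot: [-90.1, 0.0, 100.0]
contact_force: [-1.2, 0.3, -2.0]
gripper_width: 0.0399
```

```bash
python3 go.py 551.8 -267.6 88 100; python3 - <<'E'
from h import *
c=capture("scene"); i=cv2.resize(c["pixels"][180:310,140:300],None,fx=4,fy=4,interpolation=cv2.INTER_CUBIC);cv2.imwrite("pics/s11.png",i[:600])
E
```

```text
t 30.075 tcp [ 552.  -268.1   99.6] [-9.0080e+01  4.0000e-02  1.0003e+02] F [-1.2  0.3 -2. ] w 0.0399
shift mm [ 0.5 11.6  0.1] turn 0.03
```

View pics/s11.png

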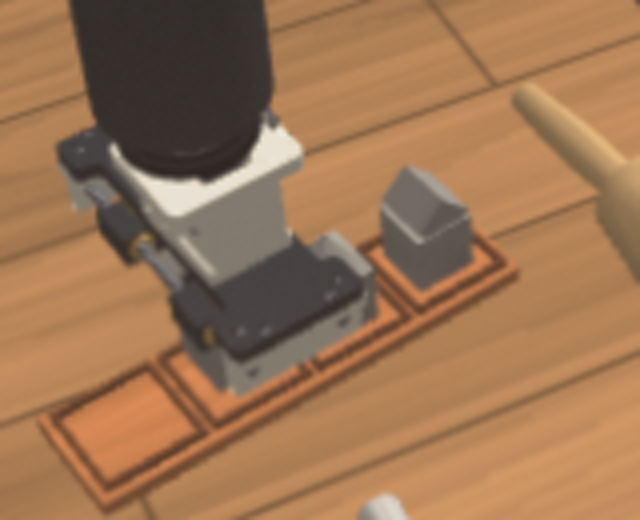

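The cross sits over the third cell, its corner at about zoomed (220,390) against an expected (215,407) after lowering. I'll set it down.

Call:
apply_moves(
  rows=[
    [[0,0.004,0],0],
    [[0,0.008,0],0],
    [[0,0.01,0],0],
    [[0,0.011,0],0],
    [[0,0.0115,0],0],
    [[0,0.0115,0],0],
    [[0,0.0115,0],0],
  ],
)

```text
time_s: 31.0
tcp_pos: [0.5512, -0.268, 0.0878]
eef_rot: [-90.0, 0.0, 100.0]
contact_force: [-3.0, 2.3, 5.3]
gripper_width: 0.0396
```

Call:
apply_moves(
  rows=[
    [[0,0,0],0],
    [[0,0,0],0],
    [[0,0,0],0],
    [[0,0,0],0],
    [[0,0,0],0],
  ],
  gripper=0.7,
)

```text
time_s: 31.62
tcp_pos: [0.5514, -0.268, 0.0871]
eef_rot: [-90.0, 0.0, 100.0]
contact_force: [0.1, -0.9, -0.4]
gripper_width: 0.0613
```

Call:
apply_moves(
  rows=[
    [[0,-0.01,0],0],
    [[0,-0.03,0],0],
    [[0,-0.055,0],0],
    [[0,-0.08,0],0],
    [[0,-0.1,0],0],
    [[0,-0.111,0],0],
    [[0,-0.111,0],0],
  ],
)

```text
time_s: 32.5
tcp_pos: [0.5517, -0.268, 0.1991]
eef_rot: [-90.1, 0.0, 100.0]
contact_force: [0.2, -0.7, 1.1]
gripper_width: 0.0618
```

```bash
python3 go.py 515.5 326.7 200 91.5; python3 - <<'E'
from h import *
c=capture("scene"); i=cv2.resize(c["pixels"][200:310,140:300],None,fx=4,fy=4,interpolation=cv2.INTER_CUBIC);cv2.imwrite("pics/s12.png",i[:600])
E
```

```text
t 32.5 tcp [ 551.7 -268.   199.1] [-9.0100e+01  3.0000e-02  1.0002e+02] F [ 0.2 -0.7  1.1] w 0.0618
shift mm [592.   -0.9 -67.8] turn 8.52
```

View pics/s12.png

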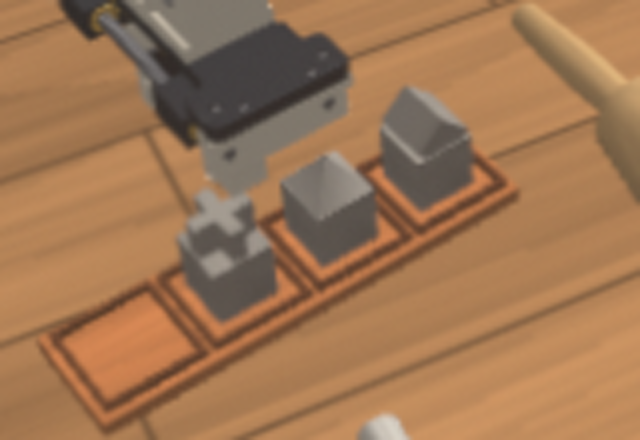

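The cross, pyramid and ridge stand at zoomed (228,255), (330,210) and (425,150). The ball is last.

Call:
apply_moves(
  rows=[
    [[0.015,0,-0.002],0.5],
    [[0.045,0,-0.005],1.5],
    [[0.09,0,-0.01],2.5],
    [[0.14,0,-0.016],3.5],
    [[0.19,0,-0.022],4.5],
    [[0.24,0,-0.028],5.5],
    [[0.29,0,-0.033],6.5],
    [[0.34,0,-0.039],7.5],
    [[0.39,0,-0.045],8.5],
    [[0.44,0,-0.05],8.5],
    [[0.485,0,-0.056],8.5],
    [[0.525,0,-0.06],8.5],
    [[0.56,-0.001,-0.064],8.5],
    [[0.581,-0.001,-0.067],8.5],
    [[0.592,-0.001,-0.068],8.5],
    [[0.592,-0.001,-0.068],8.5],
    [[0.592,-0.001,-0.068],8.5],
  ],
  gripper=0.8,
)

```text
time_s: 34.67
tcp_pos: [0.5154, 0.3259, 0.1991]
eef_rot: [-90.0, 0.0, 91.5]
contact_force: [-0.5, 0.4, -0.2]
gripper_width: 0.0701
```

```bash
python3 go.py 515.5 326.7 88.5 91.5
```

```text
t 34.675 tcp [515.4 325.9 199.1] [-8.998e+01  2.000e-02  9.147e+01] F [-0.5  0.4 -0.2] w 0.0701
shift mm [ 8.000e-01  1.106e+02 -1.000e-01] turn -0.03
```

Call:
apply_moves(
  rows=[
    [[0,0.02,0],0],
    [[0,0.045,0],0],
    [[0,0.07,0],0],
    [[0,0.09,0],0],
    [[0,0.104,0],0],
    [[0,0.111,0],0],
    [[0,0.111,0],0],
    [[0,0.111,0],0],
  ],
)

```text
time_s: 35.67
tcp_pos: [0.5157, 0.3271, 0.0889]
eef_rot: [-90.0, -0.0, 91.5]
contact_force: [-0.3, 0.4, -1.1]
gripper_width: 0.0701
```

```bash
python3 go.py 515.5 326.7 88.5 91.5; python3 - <<'E'
from h import *
c=capture("scene"); i=cv2.resize(c["pixels"][110:230,300:460],None,fx=4,fy=4,interpolation=cv2.INTER_CUBIC); cv2.imwrite("pics/s13.png",i)
E
```

```text
t 35.675 tcp [515.7 327.1  88.9] [-9.005e+01 -4.000e-02  9.152e+01] F [-0.3  0.4 -1.1] w 0.0701
shift mm [-0.4  0.4  0.2] turn 0.02
```

View pics/s13.png

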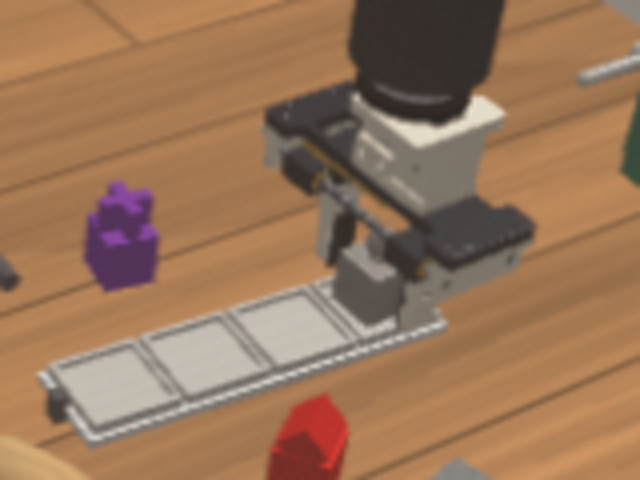

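The jaws straddle the ball sample at zoomed (365,285). Grip and lift.

Call:
apply_moves(
  rows=[
    [[0,0,0],0],
    [[0,0,0],0],
    [[0,0,0],0],
    [[0,0,0],0],
    [[0,0,0],0],
    [[0,0,0],0],
  ],
  gripper=0.3,
)

```text
time_s: 36.48
tcp_pos: [0.5154, 0.3269, 0.0883]
eef_rot: [-90.0, -0.0, 91.5]
contact_force: [-0.4, -0.2, 1.2]
gripper_width: 0.0399
```

Call:
apply_moves(
  rows=[
    [[0,-0.005,0],0],
    [[0,-0.015,0],0],
    [[0,-0.03,0],0],
    [[0,-0.055,0],0],
    [[0,-0.08,0],0],
    [[0,-0.1,0],0],
    [[0,-0.111,0],0],
    [[0,-0.111,0],0],
  ],
)

```text
time_s: 37.48
tcp_pos: [0.5156, 0.327, 0.2003]
eef_rot: [-90.1, -0.1, 91.5]
contact_force: [-0.2, -0.2, -3.3]
gripper_width: 0.0401
```

```bash
python3 go.py 563.9 -336.0 200 100
```

```text
t 37.475 tcp [515.6 327.  200.3] [-9.007e+01 -9.000e-02  9.152e+01] F [-0.2 -0.2 -3.3] w 0.0401
shift mm [-6.641e+02  3.000e-01 -3.070e+01] turn -8.48
```

Call:
apply_moves(
  rows=[
    [[-0.007,0,0],-0.3],
    [[-0.025,0,-0.001],-0.8],
    [[-0.055,0,-0.003],-1.5],
    [[-0.095,0,-0.004],-2],
    [[-0.14,0,-0.006],-2.7],
    [[-0.185,0,-0.009],-3.4],
    [[-0.23,0,-0.011],-4],
    [[-0.275,0,-0.013],-4.7],
    [[-0.32,0,-0.015],-5.4],
    [[-0.365,0,-0.017],-6],
    [[-0.41,0,-0.019],-6.7],
    [[-0.455,0,-0.021],-7.4],
    [[-0.5,0,-0.023],-8],
    [[-0.545,0,-0.025],-8.5],
    [[-0.585,0,-0.027],-8.5],
    [[-0.62,0,-0.029],-8.5],
    [[-0.645,0,-0.03],-8.5],
    [[-0.659,0,-0.0305],-8.5],
    [[-0.664,0,-0.0305],-8.5],
    [[-0.664,0,-0.0305],-8.5],
  ],
)

```text
time_s: 39.98
tcp_pos: [0.5632, -0.3359, 0.199]
eef_rot: [-90.0, -0.0, 100.0]
contact_force: [0.2, 0.2, -2.2]
gripper_width: 0.0398
```

```bash
python3 go.py 563.9 -336 98 100
```

```text
t 39.975 tcp [ 563.2 -335.9  199. ] [-8.9980e+01 -2.0000e-02  1.0002e+02] F [ 0.2  0.2 -2.2] w 0.0398
shift mm [ -0.2 101.   -0.7] turn 0.02
```

Call:
apply_moves(
  rows=[
    [[0,0.01,0],0],
    [[0,0.03,0],0],
    [[0,0.055,0],0],
    [[0,0.08,0],0],
    [[0,0.095,0],0],
    [[0,0.1,0],0],
    [[0,0.1,0],0],
    [[0,0.1,0],0],
  ],
)

```text
time_s: 40.98
tcp_pos: [0.5641, -0.3363, 0.1002]
eef_rot: [-90.1, 0.0, 100.0]
contact_force: [-0.8, 1.2, -1.8]
gripper_width: 0.0398
```

```bash
python3 go.py 563.9 -336 88.2 100; python3 - <<'E'
from h import *
c=capture("scene"); i=cv2.resize(c["pixels"][180:310,120:280],None,fx=4,fy=4,interpolation=cv2.INTER_CUBIC);cv2.imwrite("pics/s14.png",i[:600])
E
```

```text
t 40.975 tcp [ 564.1 -336.3  100.2] [-9.0080e+01  5.0000e-02  1.0003e+02] F [-0.8  1.2 -1.8] w 0.0398
shift mm [ 0.3 12.   0.1] turn 0.03
```

View pics/s14.png

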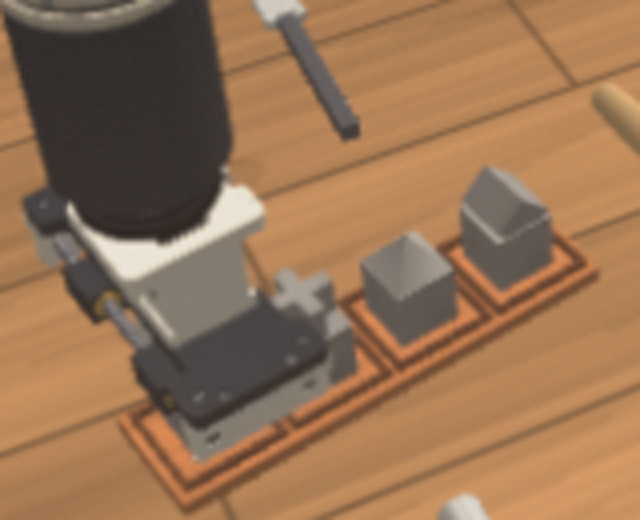

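The ball sample's corner will land about 4 zoomed px (roughly 3 mm) short towards −y. I'll nudge +2 mm along the rack while lowering.

Call:
apply_moves(
  rows=[
    [[0.002,0.004,0],0],
    [[0.002,0.008,0],0],
    [[0.002,0.01,0],0],
    [[0.002,0.011,0],0],
    [[0.002,0.012,0],0],
    [[0.002,0.012,0],0],
    [[0.002,0.012,0],0],
  ],
)

```text
time_s: 41.9
tcp_pos: [0.563, -0.3341, 0.0883]
eef_rot: [-90.0, 0.0, 100.0]
contact_force: [-3.5, 2.3, 7.2]
gripper_width: 0.0399
```

Call:
apply_moves(
  rows=[
    [[0,0,0],0],
    [[0,0,0],0],
    [[0,0,0],0],
    [[0,0,0],0],
    [[0,0,0],0],
  ],
  gripper=0.7,
)

```text
time_s: 42.52
tcp_pos: [0.5631, -0.3342, 0.0871]
eef_rot: [-90.0, -0.0, 100.0]
contact_force: [-0.0, -1.0, -0.6]
gripper_width: 0.0614
```

Call:
apply_moves(
  rows=[
    [[0,-0.01,0],0],
    [[0,-0.03,0],0],
    [[0,-0.055,0],0],
    [[0,-0.08,0],0],
    [[0,-0.105,0],0],
    [[0,-0.135,0],0],
    [[0,-0.16,0],0],
    [[0,-0.18,0],0],
    [[0.05,-0.18,0.02],0],
    [[0.1,-0.18,0.04],0],
    [[0.15,-0.18,0.06],0],
    [[0.2,-0.18,0.08],0],
    [[0.25,-0.18,0.09],0],
    [[0.29,-0.18,0.1],0],
    [[0.33,-0.18,0.1],0],
    [[0.36,-0.18,0.1],0],
    [[0.38,-0.18,0.1],0],
    [[0.39,-0.18,0.1],0],
    [[0.39,-0.18,0.1],0],
  ],
)

```text
time_s: 44.9
tcp_pos: [0.3968, 0.0327, 0.2676]
eef_rot: [-90.0, -0.0, 100.1]
contact_force: [0.1, 0.1, -0.2]
gripper_width: 0.0615
```

```bash
python3 - <<'E'
from h import *
print(get_state()["tcp_pos"])
T=capture("top");S=capture("scene")
a=np.radians(10);R=np.array([[np.cos(a),-np.sin(a)],[np.sin(a),np.cos(a)]])
for n,y in(("ridge",105),("pyr",35),("cross",-35),("ball",-105)):
  for c,m in((T,"T"),(S,"S")):
    P=cloud(c).reshape(-1,3); L=(P[:,:2]-[.5457,-.2331])@R*1000;k=(abs(L[:,0])<36)&(abs(L[:,1]-y)<34)&(P[:,2]>.03)&(P[:,2]<.058);l=L[k]
    if len(l)>3: print(n,m,len(l),l.min(0).round(1),l.max(0).round(1),((l.min(0)+l.max(0))/2).round(1),P[k,2].max().round(3))
cv2.imwrite("pics/s15.png",cv2.resize(S["pixels"][200:310,140:300],None,fx=4,fy=4,interpolation=cv2.INTER_CUBIC))
cv2.imwrite("pics/t15.png",cv2.resize(T["pixels"][150:240,305:455],None,fx=5,fy=5,interpolation=cv2.INTER_CUBIC))
E
```

```text
[0.39681837 0.03270785 0.26755442]
ridge T 81 [-20.9  85.2] [ 19.4 125.3] [ -0.7 105.2] 0.057
ridge S 205 [-18.6  84.8] [ 23.8 126.8] [  2.6 105.8] 0.058
pyr T 152 [-20.5  15.2] [19.7 55.7] [-0.4 35.5] 0.058
pyr S 233 [-18.4  14.9] [23.8 55.7] [ 2.7 35.3] 0.058
cross T 197 [-20.9 -55.3] [ 19.7 -13.8] [ -0.6 -34.5] 0.058
cross S 245 [-16.1 -54.4] [ 22.5 -13.8] [  3.2 -34.1] 0.058
ball T 291 [ -20.6 -121.8] [ 19.5 -80.8] [  -0.6 -101.3] 0.058
ball S 346 [ -21.4 -122.1] [ 23.8 -80.2] [   1.2 -101.1] 0.057
```

View pics/s15.png

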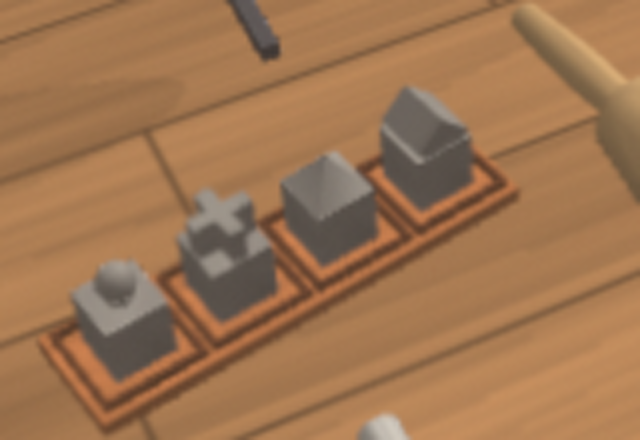

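View pics/t15.png

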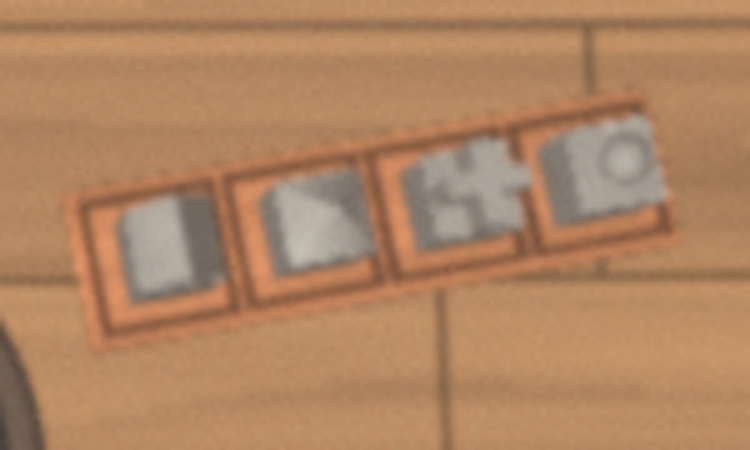

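All four samples stand flat and upright in their mirrored cells, within about 4 mm of centre, and the arm is clear. I'll hand the job in.

```bash
python3 -c "
from plant import *
print(close_job())"
```

```text
the job is handed in; nothing more can be done
None
```

All four samples were moved to the viewing rack in reverse order and the job is handed in, at about 45 s of robot time (limit 112 s). From left to right the viewing rack now holds ridge, pyramid, cross and ball; the drying rack held ball, cross, pyramid, ridge. The red and purple look-alikes were not touched.

**Last checks:** Both cameras show all four standing flat and upright. In the top view they are within 1 mm of their cell centres, except the ball, which is about 4 mm off along the rack. That is well inside the 12 mm allowed. The gripper is open and well clear.

**What disagreed:** The two cameras differed by 2–4 mm across the rack. In the first grasp, the finger and the sample both sat a few millimetres off where the scene camera projected them. I therefore relied on the top view. Nudging the ball +2 mm while lowering it, on a scene-view estimate, turned out to be unnecessary.

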